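Park the filling ladle on its bent rail

TASK

The filling ladle hangs from its runner ring on the bent rail. Slide the ring along the rail, round both bends and over the little spring catch until it is fully home against the end stop above the drip tray and the catch has sprung up behind it, then let go so that the ladle hangs still. Work gently: the rail is slender, so from the first bend to the stop never press on it with more than about 1.5 kg (15 N), nor seize the ring roughly; keep the ladle off the kettle and leave the other things where they are.

Things in the scene. Friction and masses are not known exactly. Their poses are not given: they have to be found in the camera images.
- rail: Bent hanging rail: one level stainless bar, 8 mm in diameter, centre line 240 mm above the bench, both ends turned down (radius 20 mm) to round feet screwed to the bench. Origin on the bench under its middle, z up. In its own frame (mm): from (70, 205), two 90 degree bends, to (-70, -205). Hand bent: it strays up to 4 mm from the lines told. Slender: over 15 N (25 N before y=80) bends it
- start_end (a point): point on the bar's centre line at rail frame (70, 188, 240) mm: inner face of a fixed dark disc, 22 mm across and 10 mm long, at the starting end. From here the bar runs straight at x=70 to y=45, then bends about (25, 45), centre-line radius 45 mm, to (25, 0), then runs straight at y=0 to x=-25 (it may stray 4 mm from y=75 on)
- stop (a point): point on the bar's centre line at the face of the end stop, a fixed dark disc 22 mm across, 10 mm long, rail frame (-70, -165, 240) mm. Before it the bar bends from (-25, 0) about (-25, -45), radius 45 mm, to (-70, -45) and runs straight at x=-70 (true from y=-65 on). With the ring fully home its origin is 12 mm before this face (rail y=-153)
- runner: White plastic ring captive on the bar, 28 mm outside diameter, 24 mm long, bore 12 mm, a ladle fixed below; 0.15 to 0.3 kg in all. Origin at the bore's centre, own y along the bore, z up. At rest the top of the bore lies on the bar: origin 2 mm below the bar's centre line. Starts on the x=70 straight, rail y 90 to 170, own y along rail y. Grip it from above across the bar, a finger either side
- ladle_foot (a point): underside of the ladle's cup, 160 mm straight under the ring's origin. The cup is 62 mm across and 36 mm tall, centred under the ring; its 6 mm shank leaves the middle of the ring's underside, goes straight down to 85 mm below the origin, then sidesteps 30 mm towards the runner's own +x to the cup's rim
- catch (a joint): Leaf catch let into the bar's top, 4 mm wide, 16 mm long; hinged at rail y=-123, free end at rail y=-139 (26 mm before the stop), standing 3.5 mm above the bar. 0 = sprung up, 0.22 rad = pressed flush. The ring, coming from the bends, rides over it against a few newtons; it springs up behind the ring once the ring is within 2 mm of the stop, and keeps it there
- kettle: steel melting kettle, 160 mm across and 142 mm tall, fixed, beside the last part of the rail; origin at the centre of its underside
- tray: steel drip tray 130 x 130 x 18 mm, fixed, under the end stop; origin at the centre of its underside
- mould: clear praline mould 135 x 275 x 24 mm lying loose on the bench, long side along own y; origin at the centre of its underside. Bystander
- cutter: loose steel cutter ring 66 mm across, 35 mm tall; origin at the centre of its underside. Bystander
- dish: loose white bowl 100 mm across, 45 mm tall; origin at the centre of its underside. Bystander

How it is judged:
By the outcome, as a careful person would: the job done as asked, in the order asked, and still so for the second after the job is handed in, with the robot touching nothing.
It also fails if it takes over 72 s, if anything falls off the work surface, if the arm or the gripper's body presses on something with over 40 N, if the wrist force passes 120 N, or if a joint passes its speed limit or range.

ROBOT

A 6-joint arm with a two-finger parallel gripper is mounted at the origin on the work surface. World frame = base frame: x ahead of the robot, y to its left, z up, the work surface at z = 0. Lengths are in mm, angles in degrees, forces in N, time in s.
With the tool pointing down it reaches from about 200 to 875 mm from the base axis. Payload 3.4 kg.
Tool frame: the origin (TCP) lies at the very end of the fingers, on their centre line; the grasp point (between the pads) lies 19 mm behind it (tcp_to_grasp is the distance from the TCP to the grasp point, in mm); z points along the fingers, y is the direction in which the jaws open and shut (so a half turn about z gives the same grasp; the last joint's range is limited). The gripper opens to 94 mm and grips with 3 to 60 N. Pads are 16 mm wide; open, the fingers measure 119 mm over their backs; the gripper's body (75 mm by 177 mm) begins 78 mm behind the grasp point.
Start: joints at [-78.438, 15.808, 86.224, -0, 77.962, -6.933], TCP at [182.403, -545.339, 205.493] pointing down, gripper open.
Joint ranges: [-165.64, 165.64], [-43.16, 119.46], [12.63, 154.43], [-67.54, 247.53], [6.08, 155.33], [-154.97, 154.97]. Speed limits (degrees/s): [147.25, 147.25, 180, 180, 180, 180].

INTERFACE

Orientations are given as [roll, pitch, yaw] about the fixed x, y, z axes, in that order (R = Rz(yaw) Ry(pitch) Rx(roll)).
In Python, from bench import state, grab_frame, hand_in, recognise, regions_of, spot_point, tcp_to_grasp gives the robot as it stands. The module is installed in compiled form; this text tells all that it offers.
- The arm moves only by the tool arm_command, never from a script. Its argument "targets" is a list of rows, each an object of numbers: "dx", "dy", "dz": the shift along the world's x, y, z in cm; "wx", "wy", "wz": the turn, a rotation vector about the world's x, y, z in rad; "fingers": the opening in per cent of the stroke, from 0 (shut) to 100 (fully open). A call has exactly 10 rows; each row shifts and turns the commanded pose from where the row before left it; what a row does not reach is not made up. A row lasts 1/12 s, in which the tool goes at most 41.7 mm and 7.16 degrees, less where a joint would pass 70% of its speed; a pose out of reach is approached as far as the arm can. A call with a gripper value outside its range is refused whole. The fingers move at their own pace and stop on an object; "force" is the grip in N (left out, the last holds). Time passes only in rows, so rows that do not move let the fingers close, or fill a call up. It gives the time, the measured TCP pose, the force and the opening at its end, in the units of the state.
- state(): the state, without advancing time (a new reading comes with each control period).
- grab_frame(name): name is "side" or "top" or "wrist"; returns a dict with "pixels" (400x640x3 uint8, red, green, blue), "mtx" (3x3 intrinsics, pixels), "rvec" (rotation vector, rad) and "tvec" (3), from world to camera coordinates, as OpenCV has them; the wrist camera has in their place "tool_from_camera" (4x4, takes a point from camera to tool coordinates, whose origin is the TCP and whose axes are the flange's). Camera axes: x right, y down, z forward; pixel columns grow to the right and rows downward; lengths in mm; the calibration is good to about 2 mm. The wrist camera is an equidistant fisheye: a pixel r from the principal point sees the ray r / f radians off the axis. A picture is of the moment at which its call begins: read the wrist's pose just before it. There is no depth.
- hand_in(): hands the job in, once; it reports no verdict.
Trained networks look in a picture, given as the dict that the camera call returned (one of the last four; its "shot" number tells which), for a name from the list of things; names that differ only in an ending like _2 or _b are one class to them, and where a whole thing is asked for, a point or a joint stands for the part that bears it (a point fixed in the world has none). Each returns a list of dicts, best first, with "conf" (0 to 1); they miss things now and then, are a little off and sometimes report something else, mostly with a low value. They report only what shows in the picture. A call takes as long as a camera call.
- recognise(picture, target): "bbox" ([left, top, width, height] in pixels, round what is visible of it).
- regions_of(picture, target): "region" (400x640 bool, what is visible of it) and "bbox" ([left, top, width, height] in pixels, round what is visible of it).
- spot_point(picture, target): "at" ([row, column] in pixels: a listed point, or the origin of a listed thing).
The state is a dict: "time_s": time; "qpos": joint angles; "dq": joint speeds; "joint_torque": joint torques, N m; "position": TCP position; "eef_rot": TCP orientation; "contact_force": force on the tool from outside, world axes, zero at the start; "wrist_torque": the same for the moment, N m; "gripper_width": finger opening in mm.
Only numpy, scipy, OpenCV 4.12 (cv2) and the standard library are available. Lean on these libraries where they do the work, as an engineer would, in place of code of your own. Each camera call takes 0.05 s, during which the arm holds its last target.

## Working session

There is one attempt and no reset: what is moved stays moved. The work goes in short steps, Python scripts to look and compute and a tool call to move; the robot and the scene stay as the last step left them, time stands still between calls to the robot, and variables do not carry over. Pictures are saved under pics/ and viewed, and the job is handed in when it is done.

Besides the shell and the picture viewer there is one more tool, called after "Emit:" as a command line: name --argument value ..., lists and objects as JSON in quotes. arm_command: Moves the arm, as the interface text tells. Its arguments: {"type":"object","properties":{"targets":{"type":"array","items":{"type":"object","properties":{"dx":{"type":"number"},"dy":{"type":"number"},"dz":{"type":"number"},"wx":{"type":"number"},"wy":{"type":"number"},"wz":{"type":"number"},"fingers":{"type":"number"}}}},"force":{"type":"number"}},"required":["targets"]}

```bash
mkdir -p pics
cat > h.py <<'E'
import numpy as np, cv2
from bench import *
def save(n,p): cv2.imwrite(f'pics/{n}.png',p['pixels'][:,:,::-1])
def proj(p,X):
    return cv2.projectPoints(np.float64(X).reshape(-1,3),np.float64(p['rvec']),np.float64(p['tvec']),np.float64(p['mtx']),None)[0].reshape(-1,2)
def ray(p,uv):
    R=cv2.Rodrigues(np.float64(p['rvec']))[0];t=np.float64(p['tvec']).ravel()
    d=R.T@(np.linalg.inv(np.float64(p['mtx']))@np.array([uv[0],uv[1],1.]))
    return -R.T@t,d/np.linalg.norm(d)
def atz(p,uv,z):
    c,d=ray(p,uv);return c+d*(z-c[2])/d[2]
E
python3 - <<'E'
from h import *
import pickle
s=state();print(s); print(tcp_to_grasp)
for n in ['side','top','wrist']:
    p=grab_frame(n);save(n+'0',p);pickle.dump(p,open(n+'0.pkl','wb'))
    print(n,{k:v for k,v in p.items() if k!='pixels'})
    for t in ['rail','start_end','stop','runner','ladle_foot','catch','kettle','tray','mould','cutter','dish']:
        try: print(t,[(np.round(a['at']).tolist(),round(a['conf'],2)) for a in spot_point(p,t)][:2],[(a['bbox'],round(a['conf'],2)) for a in recognise(p,t)][:2])
        except Exception as e: print(t,e)
print(state()['time_s'])
E
```

```text
{'time_s': 0.0, 'qpos': array([-7.84380918e+01,  1.58473858e+01,  8.62916975e+01, -9.44667249e-04,
        7.79624811e+01, -6.93189407e+00]), 'dq': array([-0.10306003,  0.02945483, -0.04021512,  0.03040801,  0.00211078,
        0.03705188]), 'joint_torque': array([ 9.06161276e-04, -4.04582226e+01, -2.37228870e+01,  7.02504278e-02,
        3.43939278e-02, -1.47256274e-04]), 'position': array([ 182.27829623, -544.76758069,  204.63159837]), 'eef_rot': array([-1.79899066e+02, -1.13409655e-02,  1.84939901e+01]), 'contact_force': array([-0.96859216,  0.41154193, -0.1194758 ]), 'wrist_torque': array([-0.00256428, -0.00168538, -0.00352029]), 'gripper_width': 94.1469421593795}
18.8
side {'mtx': array([[438.81507116,   0.        , 311.43412571],
       [  0.        , 438.81507116, 198.76740853],
       [  0.        ,   0.        ,   1.        ]]), 'rvec': array([ 0.24902553, -2.70177879,  1.43140167]), 'tvec': array([ 516.20336707,  184.75359396, 1196.65948242]), 'shot': 1}
rail [] [([248.4, 140.8, 71.1, 181.0], 0.6)]
start_end [([226.0, 256.0], 0.74), ([362.0, 256.0], 0.45)] [([249.6, 142.1, 
[... 1813 characters left out ...]
09.70691629, 197.78477047],
       [  0.        ,   0.        ,   1.        ]]), 'tool_from_camera': array([[-5.92858636e-04, -9.63950549e-01, -2.66080793e-01,
         7.73880763e+01],
       [ 9.99999553e-01, -3.75449873e-04, -8.67944120e-04,
         2.12552179e-01],
       [ 7.36755211e-04, -2.66081189e-01,  9.63950340e-01,
        -1.79203542e+02],
       [ 0.00000000e+00,  0.00000000e+00,  0.00000000e+00,
         1.00000000e+00]]), 'shot': 3}
rail [] []
start_end [] []
stop [] []
runner [([18.0, 202.0], 0.54)] []
ladle_foot [] []
catch it knows: cutter, dish, kettle, ladle_foot, mould, rail, runner, start_end, stop, tray
kettle [] []
tray [] []
mould [] []
cutter [] []
dish [] []
3.15
```

View pics/top0.png

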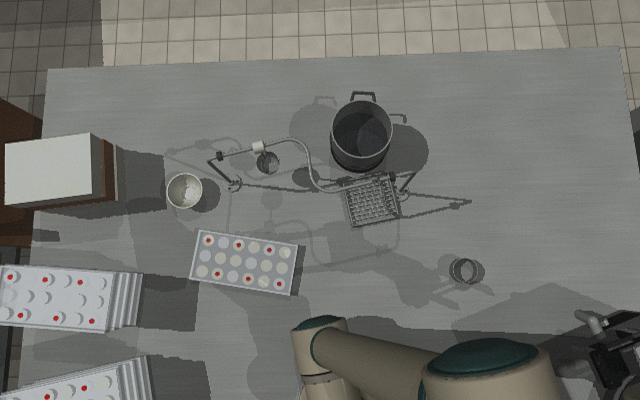

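View pics/side0.png

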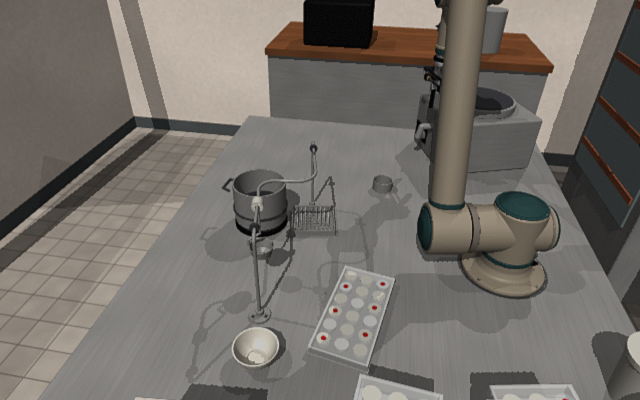

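View pics/wrist0.png

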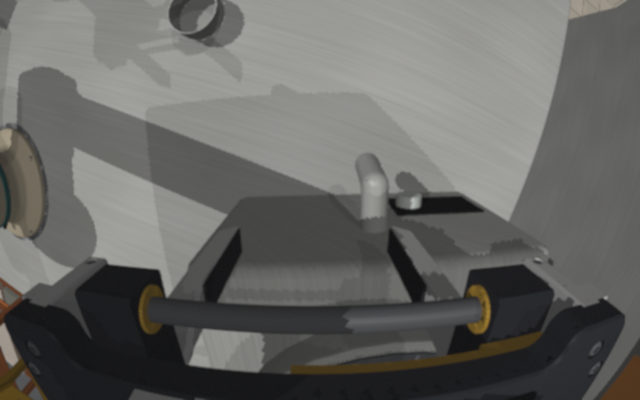

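Run:
```python
import cv2
a=cv2.imread('pics/top0.png')[125:235,200:420];cv2.imwrite('pics/top0z.png',cv2.resize(a,None,fx=3.6,fy=3.6,interpolation=cv2.INTER_CUBIC))
a=cv2.imread('pics/side0.png')[130:340,210:350];cv2.imwrite('pics/side0z.png',cv2.resize(a,None,fx=2.85,fy=2.85,interpolation=cv2.INTER_CUBIC))
```

```text
(no output)
```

View pics/top0z.png

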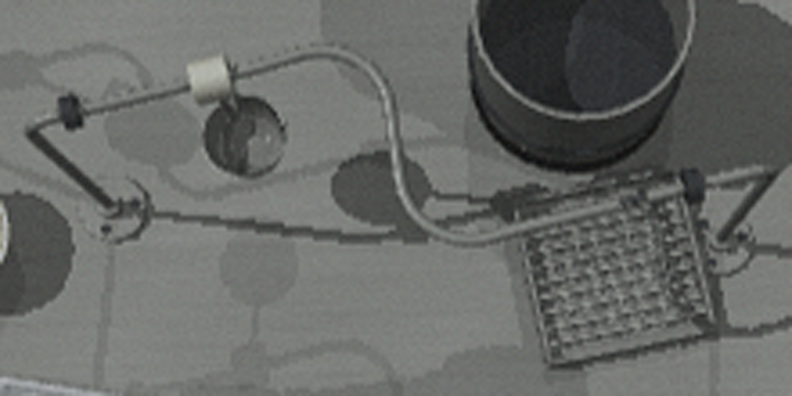

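View pics/side0z.png

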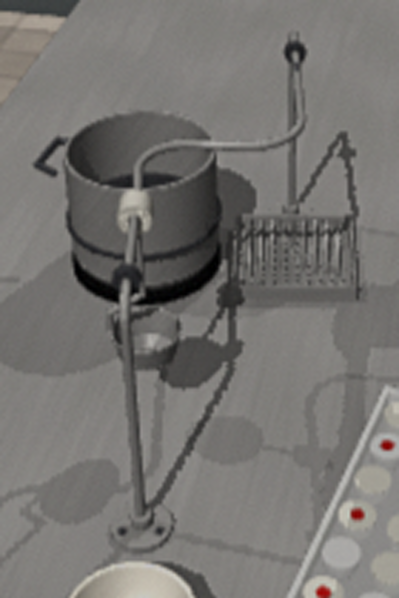

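```bash
cat > railm.py <<'E'
import numpy as np
def path(step=1.0):
    # nominal rail centre line param by arc length from y=188 to -165: returns s,xy,heading
    pts=[];hd=[]
    for y in np.arange(188,45,-step): pts.append((70,y));hd.append(-90)
    for a in np.arange(0,90,step/45*57.3):
        r=np.radians(a);pts.append((25+45*np.cos(r),45-45*np.sin(r)));hd.append(-90-a)
    for x in np.arange(25,-25,-step): pts.append((x,0));hd.append(-180)
    for a in np.arange(0,90,step/45*57.3):
        r=np.radians(a);pts.append((-25-45*np.sin(r),-45+45*np.cos(r)));hd.append(-180+a)
    for y in np.arange(-45,-165.1,-step): pts.append((-70,y));hd.append(-90)
    return np.array(pts),np.array(hd)
E
cat > fit.py <<'E'
from h import *; from railm import *
import pickle
from scipy.optimize import least_squares
P=np.float64
T=pickle.load(open('top0.pkl','rb'));S=pickle.load(open('side0.pkl','rb'))
zt=lambda a:np.array(a)/3.6+[200,125]-0.36
zs=lambda a:np.array(a)/2.85+[210,130]-0.32
tp=zt([(150,97),(270,67),(330,50),(380,85),(395,140),(402,190),(430,230),(475,240),(520,230),(600,207),(660,195)])
sp=zs([(138,180),(150,158),(180,147),(230,146),(270,140),(297,120),(298,80)])
pts,_=path(2)
def W(p,q,z):
    c,s=np.cos(p[2]),np.sin(p[2]);q=np.atleast_2d(q)
    return np.c_[q[:,0]*c-q[:,1]*s+p[0],q[:,0]*s+q[:,1]*c+p[1],np.full(len(q),z)]
def near(curve,qs):
    out=[]
    for q in qs:
        i=np.argmin(((curve-q)**2).sum(1)); i=min(max(i,1),len(curve)-2)
        t=curve[i+1]-curve[i-1];t/=np.linalg.norm(t);d=q-curve[i];out.append(t[0]*d[1]-t[1]*d[0])
    return np.array(out)
def res(p,use='both',full=False):
    w=W(p,pts,240); r=[]
    if use!='side':
        r+=[2*(proj(T,W(p,[(70,193),(-70,-170)],240))-zt([(70,110),(692,186)])).ravel(),near(proj(T,w),tp)]
    if use!='top':
        r+=[2*(proj(S,W(p,[(70,193),(-70,-170)],240))-zs([(127,276),(294,50)])).ravel(),near(proj(S,w),sp)]
    return r if full else np.concatenate(r)
if __name__=='__main__':
    A=atz(T,zt((70,110)),240);B=atz(T,zt((692,186)),240);print(A,B,np.linalg.norm(A-B),np.hypot(140,363))
    m=(A+B)/2; yaw=np.arctan2(*(A-B)[1::-1])-np.arctan2(363,140)
    for u in ['top','side','both']:
        f=least_squares(res,[m[0],m[1],yaw],args=(u,),loss='soft_l1');print(u,f.x[:2],np.degrees(f.x[2]))
    for r in res(f.x,'both',True): print(np.round(r,1))
    np.save('rail.npy',f.x)
    # runner along rail
    from scipy.optimize import least_squares as ls
    for cam,uv in ((T,(258,146.5)),):
        X=atz(cam,uv,245); c,s=np.cos(f.x[2]),np.sin(f.x[2]);d=X[:2]-f.x[:2];print('runner rail',c*d[0]+s*d[1],-s*d[0]+c*d[1],X)
    img=T['pixels'][:,:,::-1].copy()
    big=cv2.resize(img[125:235,200:420],None,fx=3.6,fy=3.6,interpolation=cv2.INTER_CUBIC)
    for q in proj(T,W(f.x,pts,240)): cv2.circle(big,tuple(int(v) for v in (q-[200,125]+.36)*3.6),1,(0,0,255),-1)
    big2=cv2.resize(S['pixels'][130:340,210:350,::-1].copy(),None,fx=2.85,fy=2.85,interpolation=cv2.INTER_CUBIC)
    for q in proj(S,W(f.x,pts,240)): cv2.circle(big2,tuple(int(v) for v in (q-[210,130]+.32)*2.85),1,(0,0,255),-1)
    cv2.imwrite('pics/fitT.png',big);cv2.imwrite('pics/fitS.png',big2)
E
python3 fit.py
```

```text
[608.96497909 255.3101664  240.        ] [ 547.69423747 -129.35347927  240.        ] 389.5128034831634 389.06169176622876
top [580.05665117  51.80307983] 12.041601249471302
side [578.75969799  49.42673759] 12.281807276758672
both [579.10386274  51.46917254] 12.285918895698659
[0.3 2.2 0.2 0.7]
[ 0.7  0.5 -1.8 -0.9 -0.1  1.4  1.8  0.5  0.1 -0.8 -0.1]
[-0.8  1.8 -0.3  1.2]
[ 0.2  0.9  1.1  1.3  0.1 -0.5  0.7]
runner rail 68.98163854548815 102.5526813583061 [624.6834652  166.35180286 245.        ]
```

View pics/fitT.png

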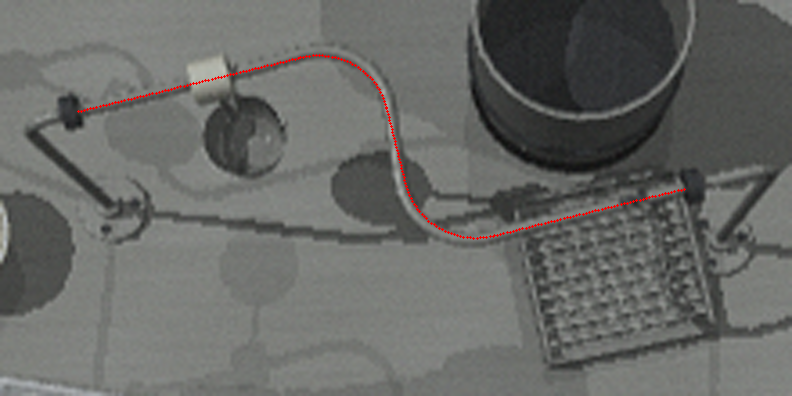

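View pics/fitS.png

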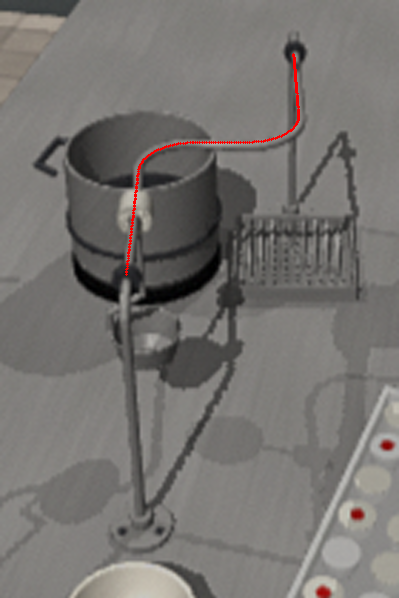

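Emit:
arm_command --targets '[{"dx": 1.7,"dy": 2.0,"dz": 2.0},{"dx": 1.7,"dy": 2.9,"dz": 2.0},{"dx": 1.7,"dy": 3.0,"dz": 2.0},{"dx": 1.7,"dy": 3.0,"dz": 2.0},{"dx": 1.7,"dy": 3.0,"dz": 2.0},{"dx": 1.7,"dy": 3.0,"dz": 2.0},{"dx": 1.7,"dy": 3.0,"dz": 1.5},{"dx": 1.7,"dy": 3.0,"dz": 1.5},{"dx": 1.7,"dy": 3.0,"dz": 1.5},{"dx": 1.7,"dy": 3.0,"dz": 1.0}]'

```text
schema error: expected keys dx, dy, dz, wx, wy, wz, fingers
```

Emit:
arm_command --targets '[{"dx": 1.8,"dy": 3.0,"wz": -0.0135},{"dx": 1.8,"dy": 3.0,"wz": -0.0135},{"dx": 1.8,"dy": 3.0,"wz": -0.0135},{"dx": 1.8,"dy": 3.0,"wz": -0.0135},{"dx": 1.8,"dy": 3.0,"wz": -0.0135},{"dx": 1.8,"dy": 3.0,"wz": -0.0135},{"dx": 1.8,"dy": 3.0,"wz": -0.0135},{"dx": 1.8,"dy": 3.0,"wz": -0.0135},{"dx": 1.8,"dy": 3.0},{"dx": 1.6,"dy": 2.6}]'

```text
schema error: expected keys dx, dy, dz, wx, wy, wz, fingers
```

Run:
```python
from h import *
import pickle
s=state();print(s['time_s'],s['position'],s['eef_rot'],s['contact_force'],s['dq'])
p=grab_frame('wrist');p['st']=s;save('wrist1',p);pickle.dump(p,open('wrist1.pkl','wb'))
```

```text
3.15 [ 182.44706407 -545.33265948  205.48298648] [ 1.79995397e+02 -2.31102997e-03  1.84935427e+01] [ 0.5463214  -0.25044168 -0.24088931] [ 0.01251814  0.08007277 -0.02562509  0.05836355 -0.02021224  0.0407502 ]
```

View pics/wrist1.png

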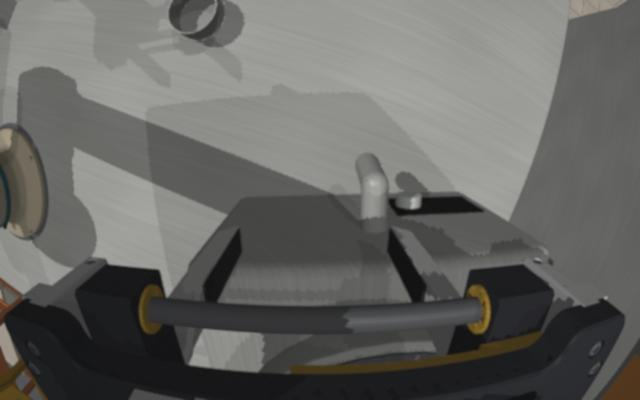

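All seven keys are needed; nothing moved. Repeating in full form.

Emit:
arm_command --targets '[{"dx": 1.7,"dy": 2.0,"dz": 2.0,"wx": 0,"wy": 0,"wz": 0,"fingers": 100},{"dx": 1.7,"dy": 2.9,"dz": 2.0,"wx": 0,"wy": 0,"wz": 0,"fingers": 100},{"dx": 1.7,"dy": 3.0,"dz": 2.0,"wx": 0,"wy": 0,"wz": 0,"fingers": 100},{"dx": 1.7,"dy": 3.0,"dz": 2.0,"wx": 0,"wy": 0,"wz": 0,"fingers": 100},{"dx": 1.7,"dy": 3.0,"dz": 2.0,"wx": 0,"wy": 0,"wz": 0,"fingers": 100},{"dx": 1.7,"dy": 3.0,"dz": 2.0,"wx": 0,"wy": 0,"wz": 0,"fingers": 100},{"dx": 1.7,"dy": 3.0,"dz": 1.5,"wx": 0,"wy": 0,"wz": 0,"fingers": 100},{"dx": 1.7,"dy": 3.0,"dz": 1.5,"wx": 0,"wy": 0,"wz": 0,"fingers": 100},{"dx": 1.7,"dy": 3.0,"dz": 1.5,"wx": 0,"wy": 0,"wz": 0,"fingers": 100},{"dx": 1.7,"dy": 3.0,"dz": 1.0,"wx": 0,"wy": 0,"wz": 0,"fingers": 100}]'

```text
time_s: 4.03
position: [353.1, -255.0, 382.2]
eef_rot: [179.9, -0.1, 18.5]
contact_force: [-0.1, -1.1, -0.0]
gripper_width: 93.9
```

Emit:
arm_command --targets '[{"dx": 1.8,"dy": 3.0,"dz": 0,"wx": 0,"wy": 0,"wz": -0.0135,"fingers": 100},{"dx": 1.8,"dy": 3.0,"dz": 0,"wx": 0,"wy": 0,"wz": -0.0135,"fingers": 100},{"dx": 1.8,"dy": 3.0,"dz": 0,"wx": 0,"wy": 0,"wz": -0.0135,"fingers": 100},{"dx": 1.8,"dy": 3.0,"dz": 0,"wx": 0,"wy": 0,"wz": -0.0135,"fingers": 100},{"dx": 1.8,"dy": 3.0,"dz": 0,"wx": 0,"wy": 0,"wz": -0.0135,"fingers": 100},{"dx": 1.8,"dy": 3.0,"dz": 0,"wx": 0,"wy": 0,"wz": -0.0135,"fingers": 100},{"dx": 1.8,"dy": 3.0,"dz": 0,"wx": 0,"wy": 0,"wz": -0.0135,"fingers": 100},{"dx": 1.8,"dy": 3.0,"dz": 0,"wx": 0,"wy": 0,"wz": -0.0135,"fingers": 100},{"dx": 1.8,"dy": 3.0,"dz": 0,"wx": 0,"wy": 0,"wz": 0,"fingers": 100},{"dx": 1.6,"dy": 2.6,"dz": 0,"wx": 0,"wy": 0,"wz": 0,"fingers": 100}]'

```text
time_s: 4.87
position: [531.1, 41.9, 380.5]
eef_rot: [-180.0, -0.0, 12.4]
contact_force: [-0.2, -0.7, 0.4]
gripper_width: 94.0
```

Run:
```python
from h import *
import pickle
s=state();print(s['time_s'],s['position'],s['eef_rot'],s['contact_force'],s['dq'])
p=grab_frame('wrist')
s=state();print(s['time_s'],s['position'],s['eef_rot'],s['contact_force'],s['dq'])
p=grab_frame('wrist');p['st']=s;save('wrist1',p);pickle.dump(p,open('wrist1.pkl','wb'))
```

```text
4.8667 [531.10269608  41.89786851 380.50547041] [-1.79990468e+02 -2.40616854e-02  1.23683574e+01] [-0.17918699 -0.73151499  0.40284472] [ 35.26222859  19.61572995 -23.90277316  -0.86289953   4.1669294
  34.86912001]
4.9167 [533.84312149  46.21894256 379.57488499] [-1.79719026e+02 -1.73238360e-01  1.26055728e+01] [2.15041096 1.09764487 0.34226618] [-3.61056177 -1.55650806  3.54312465 -3.38014681  0.80004428 -6.73454888]
```

View pics/wrist1.png

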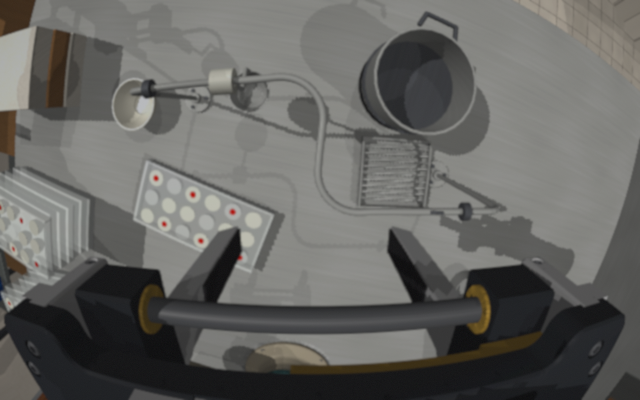

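```bash
cat >> h.py <<'E'
from scipy.spatial.transform import Rotation as Rn
def wray(p,uv,st=None):
    st=st or p['st'];M=p['mtx'];uv=np.atleast_2d(np.float64(uv))
    d=(uv-[M[0,2],M[1,2]])/M[0,0];r=np.linalg.norm(d,axis=1,keepdims=True)+1e-12
    v=np.c_[d/r*np.sin(r),np.cos(r)]
    Tc=np.array(p['tool_from_camera']);R=Rn.from_euler('xyz',st['eef_rot'],degrees=True).as_matrix()
    return R@Tc[:3,3]+st['position'],(R@Tc[:3,:3]@v.T).T
def watz(p,uv,z,st=None):
    o,d=wray(p,uv,st);return o+d*((z-o[2])/d[:,2])[:,None]
def wproj(p,X,st=None):
    st=st or p['st'];M=p['mtx'];Tc=np.array(p['tool_from_camera']);R=Rn.from_euler('xyz',st['eef_rot'],degrees=True).as_matrix()
    c=((np.atleast_2d(X)-st['position'])@R-Tc[:3,3])@Tc[:3,:3]
    th=np.arctan2(np.linalg.norm(c[:,:2],axis=1),c[:,2]);n=np.linalg.norm(c[:,:2],axis=1,keepdims=True)
    return c[:,:2]/n*th[:,None]*M[0,0]+[M[0,2],M[1,2]]
E
python3 - <<'E'
from h import *;from railm import *;from fit import W
import pickle
p=pickle.load(open('wrist1.pkl','rb'));f=np.load('rail.npy');pts,_=path(2)
q=wproj(p,W(f,pts,240))
for n,x0,y0 in(('a',130,60),('b',310,60),):
    big=cv2.resize(p['pixels'][y0:y0+165,x0:x0+190,::-1].copy(),None,fx=4,fy=4,interpolation=cv2.INTER_CUBIC)
    if 0:
      pass
    for k in q: 
        u,v=((k-[x0,y0]+.5)*4).astype(int)
        if 0<u<760 and 0<v<660: cv2.circle(big,(u,v),1,(0,0,255),-1)
    cv2.imwrite(f'pics/w1{n}.png',big[:600])
    if n=='b': cv2.imwrite(f'pics/w1{n}.png',big[60:])
E
```

```text
(no output)
```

View pics/w1a.png

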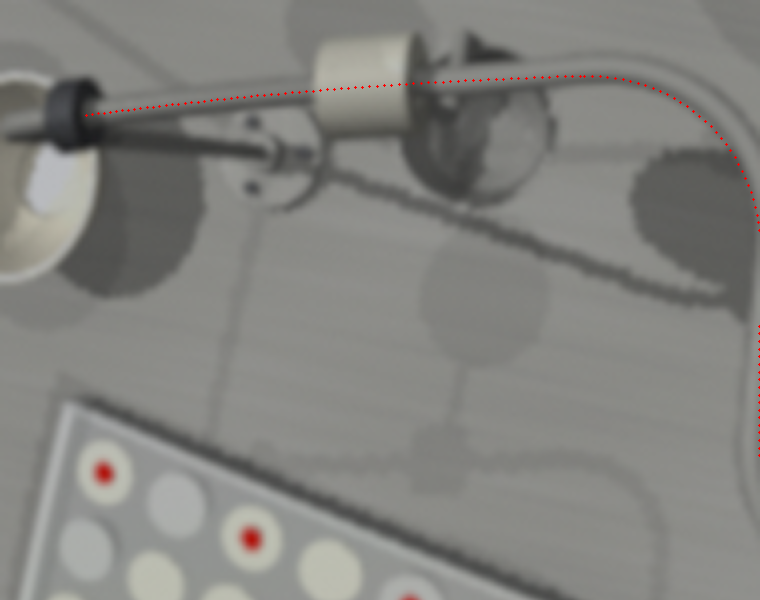

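View pics/w1b.png

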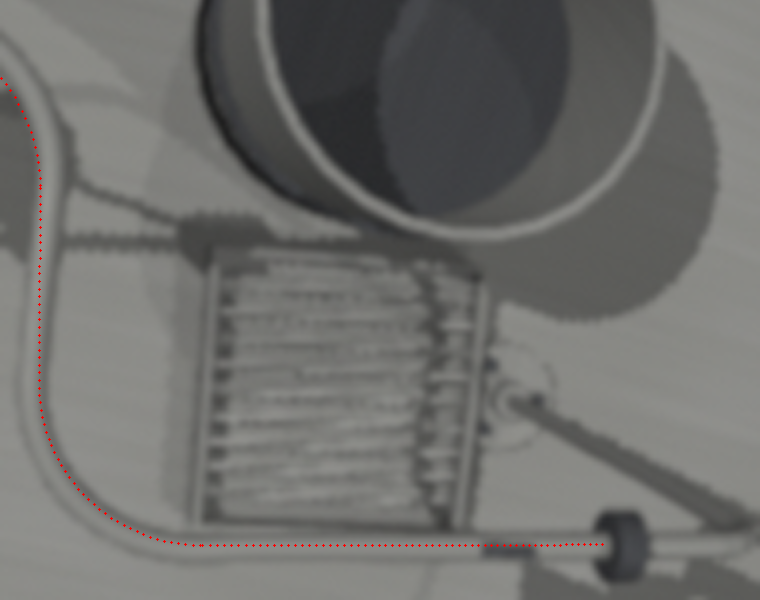

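```bash
cat > strip.py <<'E'
from h import *;from railm import *;from fit import W
import pickle,sys
def strip(name,f,out,h=20):
    p=pickle.load(open(name,'rb'));pts,hd=path(0.5)
    # smooth normals
    t=np.gradient(pts,axis=0);t/=np.linalg.norm(t,axis=1,keepdims=True);n=np.c_[-t[:,1],t[:,0]]  # left of motion
    offs=np.arange(h,-h,-0.25)
    X=(pts[None]+offs[:,None,None]*n[None])
    w=W(f,X.reshape(-1,2),240)
    q=(wproj(p,w) if 'st' in p else proj(p,w)).reshape(X.shape).astype(np.float32)
    im=cv2.remap(p['pixels'],q[...,0],q[...,1],cv2.INTER_CUBIC)
    return im,pts
if __name__=='__main__':
    im,pts=strip('wrist1.pkl',np.load('rail.npy'),None)
    n=im.shape[1];print(im.shape)
    a=[]
    for i in range(0,n,400):
        s=im[:,i:i+400];s=np.pad(s,((0,0),(0,400-s.shape[1]),(0,0)));s=cv2.resize(s,None,fx=2,fy=1.0)[:,:,::-1].copy()
        s[80]=s[80]//2+np.array([0,0,127],np.uint8)
        a.append(s)
    cv2.imwrite('pics/strip.png',np.vstack(a)[:600])
E
python3 strip.py
```

```text
(160, 911, 3)
```

View pics/strip.png

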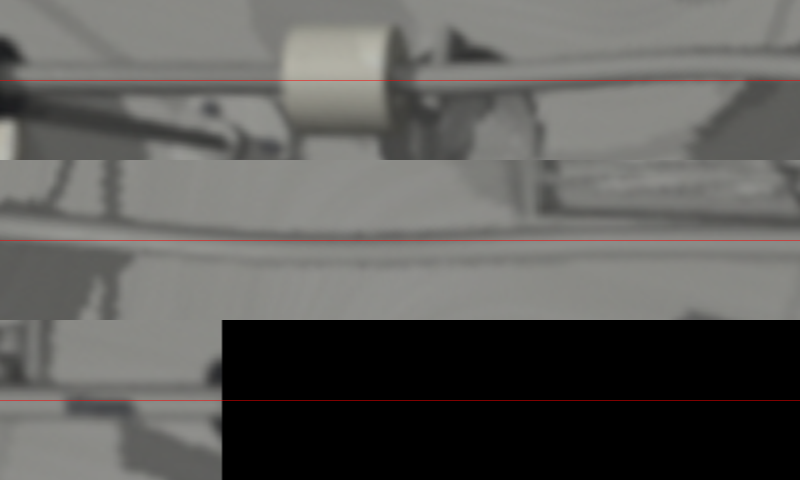

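```bash
cat > traj.py <<'E'
from h import *;from railm import *;from fit import W
f=np.load('rail.npy')
P,H=path(0.5);S=np.r_[0,np.cumsum(np.linalg.norm(np.diff(P,axis=0),axis=1))]
# measured lateral stray, left of motion positive
ds=[(0,.4),(60,.5),(110,.5),(137,2),(162,3.5),(187,4),(202,4.3),(225,2),(250,-.7),(275,-2.2),(300,-2.1),(325,-1.2),(350,-.5),(375,-.5),(400,-.2),(456,-.2)]
def pose(s,df=None):
    """world xy, heading deg (motion) of bar centre at arc s; ring xy shifted inward in bends"""
    a=np.array(ds)
    from scipy.interpolate import PchipInterpolator as PI
    t=np.gradient(P,axis=0);t/=np.linalg.norm(t,axis=1,keepdims=True);n=np.c_[-t[:,1],t[:,0]]
    Q=P+PI(a[:,0],a[:,1])(np.clip(S,0,456))[:,None]*n
    L=np.r_[0,np.cumsum(np.linalg.norm(np.diff(Q,axis=0),axis=1))]
    q=lambda x:np.array([np.interp(x,S,Q[:,0]),np.interp(x,S,Q[:,1])])
    e=(q(min(s+12,S[-1]))+q(s-12))/2; c=q(s)
    # extrapolate beyond end straight
    if s+12>S[-1]: e=c
    c2=(c+e)/2; d=q(min(s+10,S[-1]))-q(s-10)
    return W(f,c2,240)[0,:2],np.degrees(np.arctan2(d[1],d[0])+f[2]),c2
E
python3 - <<'E'
from traj import *
s=state();print(s['time_s'],s['position'],s['eef_rot'])
T=__import__('pickle').load(open('top0.pkl','rb'))
k=atz(T,(361,147),0);k2=W(f,[0,0],0)
R=np.array([[np.cos(f[2]),np.sin(f[2])],[-np.sin(f[2]),np.cos(f[2])]])
print('kettle rail',R@(k[:2]-f[:2]),S[-1])
for x in (86,98,120,140,160,180,200,230,260,280,300,330,360,400,443.5): 
    a=pose(x);print(x,a[0].round(1),round(a[1],1),a[2].round(1))
E
```

```text
4.9667 [532.12401878  43.27874202 379.4858224 ] [-1.79889185e+02 -2.28606275e-04  1.26110552e+01]
kettle rail [  82.85147903 -156.10675891] 454.3709437011513
86 [626.3 166.1] -77.7 [ 70.5 102. ]
98 [628.8 154.4] -77.7 [70.5 90. ]
120 [634. 133.] -74.8 [71. 68.]
140 [639.2 113.5] -75.6 [71.9 47.9]
160 [640.8  93. ] -97.2 [69.1 27.4]
180 [633.4  73.3] -123.9 [57.7  9.8]
200 [617.9  58.9] -150.9 [39.5 -1. ]
230 [587.9  51.9] 185.7 [ 8.7 -1.5]
260 [557.9  48.1] 189.6 [-21.4   1.2]
280 [539.  41.] -147.1 [-41.4  -1.7]
300 [524.9  26.3] -120.6 [-58.3 -13. ]
330 [519.2  -3.1] -82.3 [-70.2 -40.5]
360 [525.2 -32.5] -77.7 [-70.5 -70.6]
400 [534.  -71.6] -77.4 [ -70.2 -110.6]
443.5 [ 543.3 -114.1] -77.7 [ -70.2 -154.1]
```

Emit:
arm_command --targets '[{"dx": 0.94,"dy": 1.23,"dz": -0.6,"wx": 0,"wy": 0,"wz": 0.12,"fingers": 100},{"dx": 0.94,"dy": 1.23,"dz": -0.6,"wx": 0,"wy": 0,"wz": 0.12,"fingers": 100},{"dx": 0.94,"dy": 1.23,"dz": -0.6,"wx": 0,"wy": 0,"wz": 0.12,"fingers": 100},{"dx": 0.94,"dy": 1.23,"dz": -0.6,"wx": 0,"wy": 0,"wz": 0.12,"fingers": 100},{"dx": 0.94,"dy": 1.23,"dz": -0.6,"wx": 0,"wy": 0,"wz": 0.12,"fingers": 100},{"dx": 0.94,"dy": 1.23,"dz": -0.6,"wx": 0,"wy": 0,"wz": 0.12,"fingers": 100},{"dx": 0.94,"dy": 1.23,"dz": -0.6,"wx": 0,"wy": 0,"wz": 0.12,"fingers": 100},{"dx": 0.94,"dy": 1.23,"dz": -0.6,"wx": 0,"wy": 0,"wz": 0.12,"fingers": 100},{"dx": 0.94,"dy": 1.23,"dz": -0.6,"wx": 0,"wy": 0,"wz": 0.12,"fingers": 100},{"dx": 0.94,"dy": 1.23,"dz": -0.6,"wx": 0,"wy": 0,"wz": 0.12,"fingers": 100}]'

```text
time_s: 5.8
position: [624.6, 162.0, 320.4]
eef_rot: [180.0, 0.0, 81.3]
contact_force: [0.6, -0.2, 0.6]
gripper_width: 93.9
```

Emit:
arm_command --targets '[{"dx": 0,"dy": 0,"dz": -0.4,"wx": 0,"wy": 0,"wz": 0.09,"fingers": 100},{"dx": 0,"dy": 0,"dz": -0.4,"wx": 0,"wy": 0,"wz": 0.09,"fingers": 100},{"dx": 0,"dy": 0,"dz": -0.4,"wx": 0,"wy": 0,"wz": 0.09,"fingers": 80},{"dx": 0,"dy": 0,"dz": -0.4,"wx": 0,"wy": 0,"wz": 0.09,"fingers": 80},{"dx": 0,"dy": 0,"dz": -0.4,"wx": 0,"wy": 0,"wz": 0.006,"fingers": 80},{"dx": 0,"dy": 0,"dz": 0,"wx": 0,"wy": 0,"wz": 0,"fingers": 80},{"dx": 0,"dy": 0,"dz": 0,"wx": 0,"wy": 0,"wz": 0,"fingers": 80},{"dx": 0,"dy": 0,"dz": 0,"wx": 0,"wy": 0,"wz": 0,"fingers": 80},{"dx": 0,"dy": 0,"dz": 0,"wx": 0,"wy": 0,"wz": 0,"fingers": 80},{"dx": 0,"dy": 0,"dz": 0,"wx": 0,"wy": 0,"wz": 0,"fingers": 80}]'

```text
time_s: 6.63
position: [624.5, 162.6, 300.8]
eef_rot: [180.0, 0.0, 102.0]
contact_force: [0.6, 0.9, -0.1]
gripper_width: 75.4
```

Run:
```python
from h import *
from traj import *
import pickle
s=state();print(s['time_s'],s['position'],s['eef_rot'],s['contact_force'],s['qpos'])
p=grab_frame('wrist');p['st']=s;save('wrist2',p);pickle.dump(p,open('wrist2.pkl','wb'))
p2=grab_frame('top');save('top2',p2)
a=p2['pixels'][100:220,190:350,::-1];cv2.imwrite('pics/top2z.png',cv2.resize(a,None,fx=5,fy=5,interpolation=cv2.INTER_CUBIC))
```

```text
6.6333 [624.50392611 162.56451634 300.84835094] [1.79961653e+02 7.37081373e-03 1.01996647e+02] [ 0.63259796  0.89304761 -0.13954077] [ 8.42009154e+00  2.02042358e+01  6.65647162e+01 -4.97199949e-03
  9.31923158e+01 -3.57683659e+00]
```

View pics/wrist2.png

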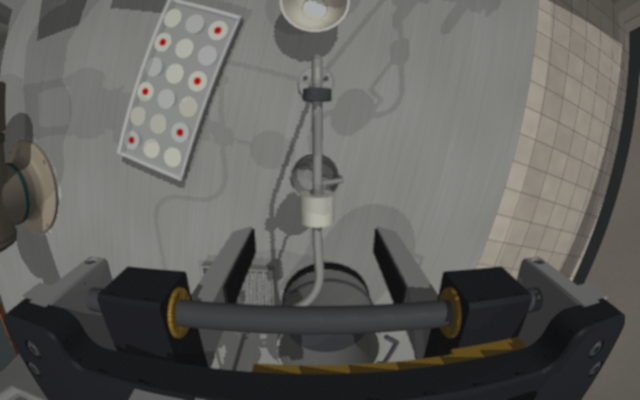

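View pics/top2z.png

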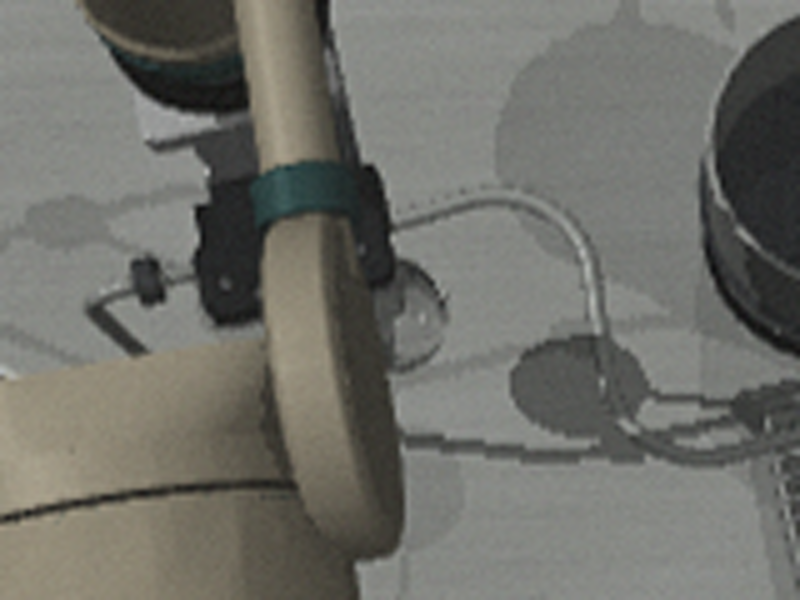

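Run:
```python
from traj import *
import pickle
p=pickle.load(open('wrist2.pkl','rb'))
cv2.imwrite('pics/w2z.png',cv2.resize(p['pixels'][50:290,220:420,::-1],None,fx=2.5*1.3,fy=2.5,interpolation=cv2.INTER_CUBIC)[:600])
R=np.array([[np.cos(f[2]),np.sin(f[2])],[-np.sin(f[2]),np.cos(f[2])]])
for uv,z in (((317.5,150),240),((317.5,120),240),((318,238),240),((317,195),250),((317,227),250),((317,101),245),((302,210),238),((332,210),238)):
    X=watz(p,uv,z)[0];print(uv,X.round(1),(R@(X[:2]-f[:2])).round(1))
```

```text
(317.5, 150) [616.8 211.7 240. ] [ 70.9 148.5]
(317.5, 120) [611.9 234.5 240. ] [ 71.  171.9]
(318, 238) [632.6 139.9 240. ] [71.1 75. ]
(317, 195) [623.3 178.8 250. ] [ 70.3 115. ]
(317, 227) [628.8 153.1 250. ] [70.2 88.7]
(317, 101) [608.4 248.6 245. ] [ 70.6 186.4]
(302, 210) [614.7 160.7 238. ] [58.  99.1]
(332, 210) [638.8 165.8 238. ] [82.6 99. ]
```

View pics/w2z.png

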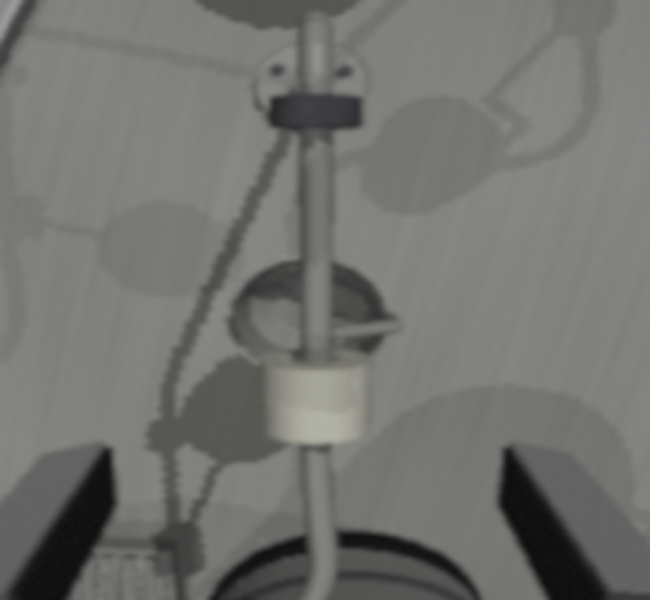

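Emit:
arm_command --targets '[{"dx": 0.1,"dy": 0.12,"dz": -1.0,"wx": 0,"wy": 0,"wz": 0.005,"fingers": 80},{"dx": 0.1,"dy": 0.12,"dz": -1.4,"wx": 0,"wy": 0,"wz": 0,"fingers": 80},{"dx": 0,"dy": 0,"dz": -1.6,"wx": 0,"wy": 0,"wz": 0,"fingers": 80},{"dx": 0,"dy": 0,"dz": -1.6,"wx": 0,"wy": 0,"wz": 0,"fingers": 75},{"dx": 0,"dy": 0,"dz": -1.2,"wx": 0,"wy": 0,"wz": 0,"fingers": 65},{"dx": 0,"dy": 0,"dz": -0.9,"wx": 0,"wy": 0,"wz": 0,"fingers": 55},{"dx": 0,"dy": 0,"dz": -0.45,"wx": 0,"wy": 0,"wz": 0,"fingers": 45},{"dx": 0,"dy": 0,"dz": 0,"wx": 0,"wy": 0,"wz": 0,"fingers": 40},{"dx": 0,"dy": 0,"dz": 0,"wx": 0,"wy": 0,"wz": 0,"fingers": 37},{"dx": 0,"dy": 0,"dz": 0,"wx": 0,"wy": 0,"wz": 0,"fingers": 37}]' --force 6

```text
time_s: 7.57
position: [627.0, 165.2, 219.9]
eef_rot: [179.9, 0.0, 102.3]
contact_force: [-0.3, -0.7, -0.2]
gripper_width: 35.6
```

Run:
```python
from h import *
import pickle
s=state();print(s['time_s'],s['position'],s['eef_rot'],s['contact_force'],s['gripper_width'])
p=grab_frame('wrist');p['st']=s;save('wrist3',p);pickle.dump(p,open('wrist3.pkl','wb'))
```

```text
7.5667 [626.97837814 165.19375114 219.85622053] [1.79896140e+02 6.33138329e-03 1.02322464e+02] [-0.30320408 -0.71753923 -0.22953109] 35.64464520672213
```

View pics/wrist3.png

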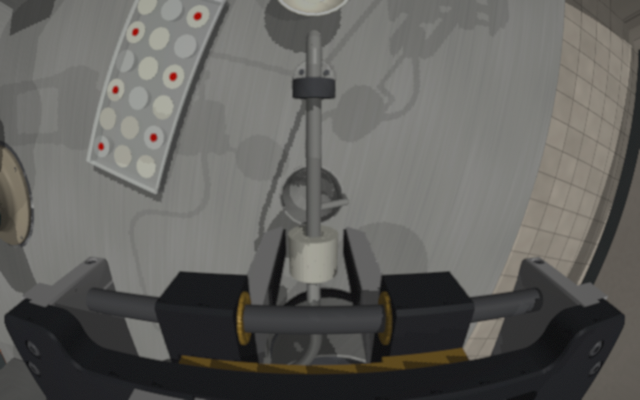

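Emit:
arm_command --targets '[{"dx": 0,"dy": 0,"dz": 0,"wx": 0,"wy": 0,"wz": 0,"fingers": 35},{"dx": 0,"dy": 0,"dz": 0,"wx": 0,"wy": 0,"wz": 0,"fingers": 33},{"dx": 0,"dy": 0,"dz": 0,"wx": 0,"wy": 0,"wz": 0,"fingers": 32},{"dx": 0,"dy": 0,"dz": 0,"wx": 0,"wy": 0,"wz": 0,"fingers": 31},{"dx": 0,"dy": 0,"dz": 0,"wx": 0,"wy": 0,"wz": 0,"fingers": 30},{"dx": 0,"dy": 0,"dz": 0,"wx": 0,"wy": 0,"wz": 0,"fingers": 29},{"dx": 0,"dy": 0,"dz": 0,"wx": 0,"wy": 0,"wz": 0,"fingers": 28},{"dx": 0,"dy": 0,"dz": 0,"wx": 0,"wy": 0,"wz": 0,"fingers": 26},{"dx": 0,"dy": 0,"dz": 0,"wx": 0,"wy": 0,"wz": 0,"fingers": 22},{"dx": 0,"dy": 0,"dz": 0,"wx": 0,"wy": 0,"wz": 0,"fingers": 15}]' --force 7

```text
time_s: 8.45
position: [626.3, 165.0, 219.0]
eef_rot: [-180.0, 0.0, 102.3]
contact_force: [-0.6, -0.4, 1.4]
gripper_width: 28.4
```

Run:
```python
from h import *
import pickle
s=state();print(s['time_s'],s['position'],s['eef_rot'],s['contact_force'],s['gripper_width'])
```

```text
8.45 [626.25161902 165.00172295 219.04959151] [-1.79989895e+02  2.98757549e-03  1.02316539e+02] [-0.5641267  -0.39951396  1.41557767] 28.410437480731925
```

```bash
cat > plan.py <<'E'
import sys,json
from traj import *
# usage: plan.py s_now s_end rows  [corr_x corr_y mm world extra bias]
def go(s0,s1,n,cur,bias=(0,0),dz=0):
    """cur: x,y,yaw commanded"""
    x,y,yaw=cur;tot=[]
    for s in np.linspace(s0,s1,n+1)[1:]:
        q,h,_=pose(s);q=q+np.array(bias);hy=h+180
        dyaw=(hy-yaw+180)%360-180
        r=(round((q[0]-x)/10,2),round((q[1]-y)/10,2),round(np.radians(dyaw),3))
        x+=r[0]*10;y+=r[1]*10;yaw+=np.degrees(r[2]);tot.append(r)
        print(f'dx {r[0]:.2f} dy {r[1]:.2f} wz {r[2]:.3f}')
    print('cur',round(x,2),round(y,2),round(yaw,2))
a=[float(v) for v in sys.argv[1:]]
go(a[0],a[1],int(a[2]),a[3:6],a[6:8] if len(a)>7 else (0,0))
E
python3 plan.py 87 117 7 626.4 165.0 102.3
```

```text
dx 0.10 dy -0.40 wz -0.000
dx 0.09 dy -0.42 wz -0.000
dx 0.09 dy -0.42 wz -0.000
dx 0.10 dy -0.42 wz 0.003
dx 0.09 dy -0.42 wz 0.009
dx 0.10 dy -0.41 wz 0.013
dx 0.11 dy -0.42 wz 0.015
cur 633.2 135.9 104.59
```

Emit:
arm_command --targets '[{"dx": 0,"dy": 0,"dz": 0.1,"wx": 0,"wy": 0,"wz": 0,"fingers": 15},{"dx": 0,"dy": 0,"dz": 0.1,"wx": 0,"wy": 0,"wz": 0,"fingers": 15},{"dx": 0,"dy": 0,"dz": 0,"wx": 0,"wy": 0,"wz": 0,"fingers": 15},{"dx": 0.1,"dy": -0.4,"dz": 0,"wx": 0,"wy": 0,"wz": 0,"fingers": 15},{"dx": 0.09,"dy": -0.42,"dz": 0,"wx": 0,"wy": 0,"wz": 0,"fingers": 15},{"dx": 0.09,"dy": -0.42,"dz": 0,"wx": 0,"wy": 0,"wz": 0,"fingers": 15},{"dx": 0.1,"dy": -0.42,"dz": 0,"wx": 0,"wy": 0,"wz": 0.003,"fingers": 15},{"dx": 0.09,"dy": -0.42,"dz": 0,"wx": 0,"wy": 0,"wz": 0.009,"fingers": 15},{"dx": 0,"dy": 0,"dz": 0,"wx": 0,"wy": 0,"wz": 0,"fingers": 15},{"dx": 0,"dy": 0,"dz": 0,"wx": 0,"wy": 0,"wz": 0,"fingers": 15}]'

```text
time_s: 9.28
position: [631.2, 143.9, 221.0]
eef_rot: [180.0, -0.0, 103.0]
contact_force: [0.1, 0.5, -2.9]
gripper_width: 28.0
```

```bash
python3 - <<'E'
from h import *
import pickle
for i in range(3):
    s=state();print(s['time_s'],s['position'],s['eef_rot'],s['contact_force'],s['wrist_torque'],s['gripper_width'])
    p=grab_frame('wrist')
p['st']=s;save('wrist4',p);pickle.dump(p,open('wrist4.pkl','wb'))
p=grab_frame('side');save('side4',p)
cv2.imwrite('pics/side4z.png',cv2.resize(p['pixels'][130:340,200:360,::-1],None,fx=2.85,fy=2.85,interpolation=cv2.INTER_CUBIC))
E
python3 plan.py 108.5 128 5 631.1 144.2 103
```

```text
9.2833 [631.19426385 143.87018211 221.00718904] [ 1.79992810e+02 -1.14525984e-02  1.02965018e+02] [ 0.13618175  0.45376515 -2.93616983] [-0.11144806 -0.04302574 -0.00210744] 28.016196396244272
9.3333 [631.12834323 144.13973614 220.98538936] [ 1.79995305e+02 -1.67666384e-02  1.02984553e+02] [-0.18026309  0.20086845 -2.2944373 ] [ 0.06901473 -0.11086908  0.00412987] 27.990643115458226
9.3833 [631.07113176 144.32406291 220.9838456 ] [ 1.79995922e+02 -1.59049222e-02  1.02998422e+02] [ 0.52154907  0.45261891 -3.0191497 ] [-0.03852516 -0.13519867 -0.03865723] 27.663094036079755
dx 0.10 dy -0.38 wz 0.012
dx 0.09 dy -0.38 wz 0.013
dx 0.10 dy -0.38 wz 0.015
dx 0.10 dy -0.38 wz 0.010
dx 0.11 dy -0.37 wz 0.004
cur 636.1 125.3 106.09
```

View pics/side4z.png

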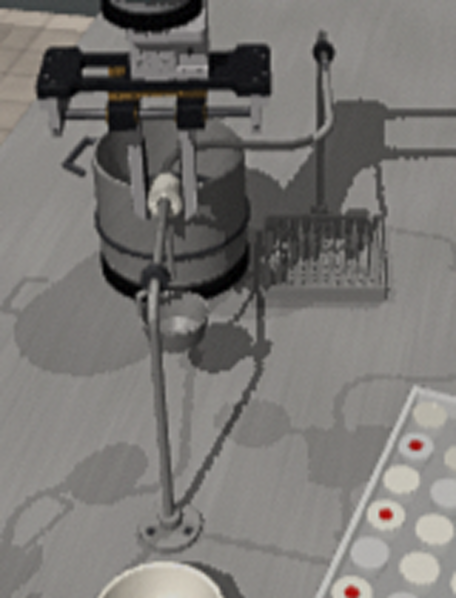

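View pics/wrist4.png

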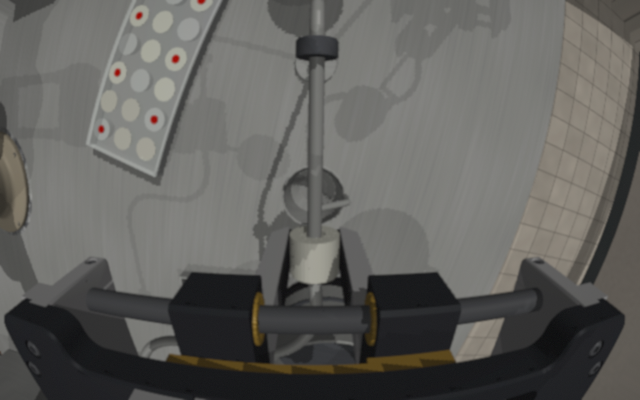

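```bash
python3 plan.py 108.5 133 9 631.1 144.2 103
```

```text
dx 0.07 dy -0.27 wz 0.008
dx 0.06 dy -0.26 wz 0.009
dx 0.07 dy -0.27 wz 0.010
dx 0.07 dy -0.26 wz 0.010
dx 0.07 dy -0.26 wz 0.009
dx 0.07 dy -0.27 wz 0.005
dx 0.08 dy -0.26 wz 0.003
dx 0.07 dy -0.26 wz 0.001
dx 0.08 dy -0.27 wz 0.001
cur 637.5 120.4 106.21
```

Emit:
arm_command --targets '[{"dx": 0.07,"dy": -0.27,"dz": 0,"wx": 0,"wy": 0,"wz": 0.008,"fingers": 15},{"dx": 0.06,"dy": -0.26,"dz": 0,"wx": 0,"wy": 0,"wz": 0.009,"fingers": 15},{"dx": 0.07,"dy": -0.27,"dz": 0,"wx": 0,"wy": 0,"wz": 0.01,"fingers": 15},{"dx": 0.07,"dy": -0.26,"dz": 0,"wx": 0,"wy": 0,"wz": 0.01,"fingers": 15},{"dx": 0.07,"dy": -0.26,"dz": 0,"wx": 0,"wy": 0,"wz": 0.009,"fingers": 15},{"dx": 0.07,"dy": -0.27,"dz": 0,"wx": 0,"wy": 0,"wz": 0.005,"fingers": 15},{"dx": 0.08,"dy": -0.26,"dz": 0,"wx": 0,"wy": 0,"wz": 0.003,"fingers": 15},{"dx": 0.07,"dy": -0.26,"dz": 0,"wx": 0,"wy": 0,"wz": 0.001,"fingers": 15},{"dx": 0.08,"dy": -0.27,"dz": 0,"wx": 0,"wy": 0,"wz": 0.001,"fingers": 15},{"dx": 0,"dy": 0,"dz": 0,"wx": 0,"wy": 0,"wz": 0,"fingers": 15}]'

```text
time_s: 10.32
position: [637.7, 119.7, 221.0]
eef_rot: [180.0, 0.0, 106.2]
contact_force: [-0.2, -0.4, -2.8]
gripper_width: 27.9
```

```bash
cat > look.py <<'E'
from h import *
import pickle,sys
n=sys.argv[1]
F=[];Tq=[]
for i in range(3):
    s=state();F.append(s['contact_force']);Tq.append(s['wrist_torque'])
    p=grab_frame('wrist')
print(s['time_s'],s['position'].round(1),s['eef_rot'].round(1),'F',np.round(F,1).tolist(),'M',np.round(Tq,2).tolist(),s['gripper_width'].round(1))
p['st']=s;pickle.dump(p,open(f'w{n}.pkl','wb'))
cv2.imwrite(f'pics/w{n}.png',cv2.resize(p['pixels'][150:350,220:420,::-1],None,fx=3,fy=3,interpolation=cv2.INTER_CUBIC))
E
python3 look.py 5; python3 plan.py 133 155 9 637.5 120.4 106.21
```

```text
dx 0.06 dy -0.24 wz -0.004
dx 0.06 dy -0.24 wz -0.012
dx 0.06 dy -0.24 wz -0.018
dx 0.05 dy -0.24 wz -0.025
dx 0.05 dy -0.25 wz -0.032
dx 0.04 dy -0.25 wz -0.038
dx 0.03 dy -0.25 wz -0.045
dx 0.01 dy -0.26 wz -0.054
dx 0.00 dy -0.25 wz -0.058
cur 641.1 98.2 89.82Traceback (most recent call last):
  File "look.py", line 8, in <module>
    print(s['time_s'],s['position'].round(1),s['eef_rot'].round(1),'F',np.round(F,1).tolist(),'M',np.round(Tq,2).tolist(),s['gripper_width'].round(1))
                                                                                                                          ^^^^^^^^^^^^^^^^^^^^^^^^
AttributeError: 'float' object has no attribute 'round'
```

```bash
sed -i "s/s\['gripper_width'\].round(1)/s['gripper_width']/" look.py; python3 look.py 5
```

```text
10.5667 [637.5 120.6 221. ] [180.   -0.  106.2] F [[0.7, -0.3, -2.3], [0.5, 0.4, -2.3], [-0.3, 0.1, -3.0]] M [[0.02, -0.15, 0.01], [-0.09, -0.07, 0.02], [-0.01, -0.06, 0.06]] 27.353817481446622
```

View pics/w5.png

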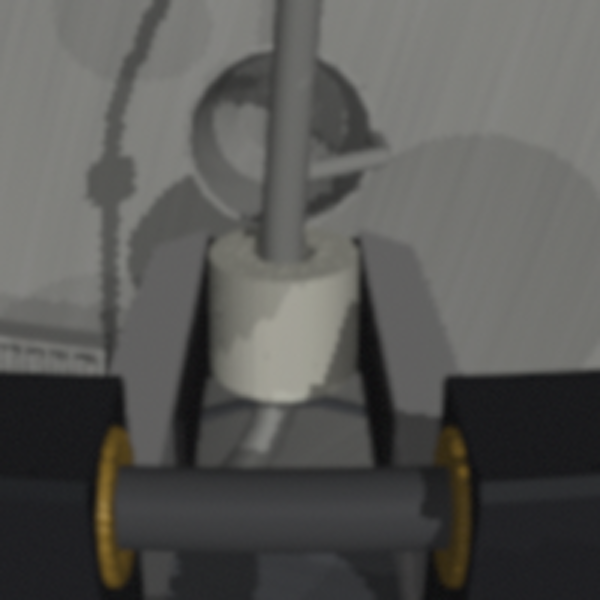

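Emit:
arm_command --targets '[{"dx": 0.06,"dy": -0.24,"dz": 0,"wx": 0,"wy": 0,"wz": -0.004,"fingers": 15},{"dx": 0.06,"dy": -0.24,"dz": 0,"wx": 0,"wy": 0,"wz": -0.012,"fingers": 15},{"dx": 0.06,"dy": -0.24,"dz": 0,"wx": 0,"wy": 0,"wz": -0.018,"fingers": 15},{"dx": 0.05,"dy": -0.24,"dz": 0,"wx": 0,"wy": 0,"wz": -0.025,"fingers": 15},{"dx": 0.05,"dy": -0.25,"dz": 0,"wx": 0,"wy": 0,"wz": -0.032,"fingers": 15},{"dx": 0.04,"dy": -0.25,"dz": 0,"wx": 0,"wy": 0,"wz": -0.038,"fingers": 15},{"dx": 0,"dy": 0,"dz": 0,"wx": 0,"wy": 0,"wz": 0,"fingers": 15},{"dx": 0,"dy": 0,"dz": 0,"wx": 0,"wy": 0,"wz": 0,"fingers": 15},{"dx": 0,"dy": 0,"dz": 0,"wx": 0,"wy": 0,"wz": 0,"fingers": 15},{"dx": 0,"dy": 0,"dz": 0,"wx": 0,"wy": 0,"wz": 0,"fingers": 15}]'

```text
time_s: 11.45
position: [640.7, 106.0, 221.0]
eef_rot: [180.0, -0.0, 98.8]
contact_force: [0.3, -0.4, -2.7]
gripper_width: 27.9
```

```bash
python3 look.py 6;  python3 plan.py 147.67 167 9 640.7 105.8 98.8
```

```text
11.55 [640.7 106.  221. ] [180.   -0.   98.8] F [[0.3, -0.4, -2.7], [-0.4, 0.4, -2.2], [-0.5, -0.3, -2.9]] M [[-0.02, -0.11, -0.02], [-0.07, -0.09, -0.01], [-0.03, -0.11, 0.04]] 27.841281210149887
dx 0.02 dy -0.22 wz -0.039
dx 0.02 dy -0.22 wz -0.046
dx 0.00 dy -0.23 wz -0.051
dx 0.00 dy -0.22 wz -0.052
dx -0.01 dy -0.23 wz -0.052
dx -0.03 dy -0.22 wz -0.053
dx -0.04 dy -0.22 wz -0.052
dx -0.04 dy -0.23 wz -0.052
dx -0.06 dy -0.21 wz -0.051
cur 639.3 85.8 73.13
```

View pics/w6.png

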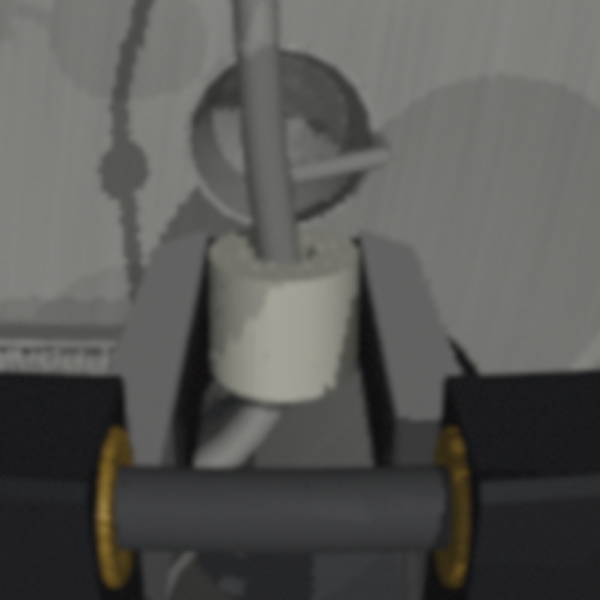

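Emit:
arm_command --targets '[{"dx": 0.02,"dy": -0.22,"dz": 0,"wx": 0,"wy": 0,"wz": -0.039,"fingers": 15},{"dx": 0.02,"dy": -0.22,"dz": 0,"wx": 0,"wy": 0,"wz": -0.046,"fingers": 15},{"dx": 0,"dy": -0.23,"dz": 0,"wx": 0,"wy": 0,"wz": -0.051,"fingers": 15},{"dx": 0,"dy": -0.22,"dz": 0,"wx": 0,"wy": 0,"wz": -0.052,"fingers": 15},{"dx": -0.01,"dy": -0.23,"dz": 0,"wx": 0,"wy": 0,"wz": -0.052,"fingers": 15},{"dx": 0,"dy": 0,"dz": 0,"wx": 0,"wy": 0,"wz": 0,"fingers": 15},{"dx": 0,"dy": 0,"dz": 0,"wx": 0,"wy": 0,"wz": 0,"fingers": 15},{"dx": 0,"dy": 0,"dz": 0,"wx": 0,"wy": 0,"wz": 0,"fingers": 15},{"dx": 0,"dy": 0,"dz": 0,"wx": 0,"wy": 0,"wz": 0,"fingers": 15},{"dx": 0,"dy": 0,"dz": 0,"wx": 0,"wy": 0,"wz": 0,"fingers": 15}]'

```text
time_s: 12.43
position: [641.0, 94.8, 221.0]
eef_rot: [180.0, -0.0, 85.1]
contact_force: [0.0, 0.7, -2.7]
gripper_width: 27.9
```

```bash
python3 look.py 7;  python3 plan.py 158.4 173 7 641 94.6 85.0
```

```text
12.5333 [641.   94.8 221. ] [180.    0.   85.1] F [[0.0, 0.7, -2.7], [0.4, -0.0, -2.8], [0.1, 0.3, -3.3]] M [[-0.04, -0.11, -0.01], [-0.03, -0.12, 0.01], [-0.02, -0.04, 0.0]] 27.578695468409784
dx -0.03 dy -0.21 wz -0.050
dx -0.03 dy -0.22 wz -0.051
dx -0.05 dy -0.22 wz -0.050
dx -0.06 dy -0.21 wz -0.050
dx -0.06 dy -0.21 wz -0.050
dx -0.08 dy -0.21 wz -0.048
dx -0.09 dy -0.20 wz -0.048
cur 637.0 79.8 65.12
```

View pics/w7.png

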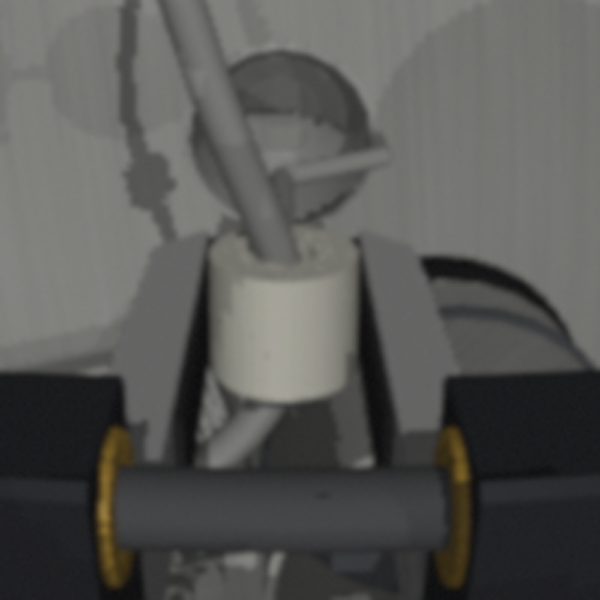

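Emit:
arm_command --targets '[{"dx": -0.03,"dy": -0.21,"dz": 0,"wx": 0,"wy": 0,"wz": -0.05,"fingers": 15},{"dx": -0.03,"dy": -0.22,"dz": 0,"wx": 0,"wy": 0,"wz": -0.051,"fingers": 15},{"dx": -0.05,"dy": -0.22,"dz": 0,"wx": 0,"wy": 0,"wz": -0.05,"fingers": 15},{"dx": -0.06,"dy": -0.21,"dz": 0,"wx": 0,"wy": 0,"wz": -0.05,"fingers": 15},{"dx": -0.06,"dy": -0.21,"dz": 0,"wx": 0,"wy": 0,"wz": -0.05,"fingers": 15},{"dx": -0.08,"dy": -0.21,"dz": 0,"wx": 0,"wy": 0,"wz": -0.048,"fingers": 15},{"dx": -0.09,"dy": -0.2,"dz": 0,"wx": 0,"wy": 0,"wz": -0.048,"fingers": 15},{"dx": 0,"dy": 0,"dz": 0,"wx": 0,"wy": 0,"wz": 0,"fingers": 15},{"dx": 0,"dy": 0,"dz": 0,"wx": 0,"wy": 0,"wz": 0,"fingers": 15},{"dx": 0,"dy": 0,"dz": 0,"wx": 0,"wy": 0,"wz": 0,"fingers": 15}]'

```text
time_s: 13.42
position: [637.1, 80.0, 221.0]
eef_rot: [180.0, -0.0, 65.3]
contact_force: [-0.0, -0.3, -2.5]
gripper_width: 27.8
```

```bash
python3 look.py 8;  python3 plan.py 173 189 8 637 79.8 65.12
```

```text
13.5167 [637.  80. 221.] [180.   -0.   65.2] F [[-0.0, -0.3, -2.5], [0.4, 1.1, -3.0], [0.1, -0.3, -2.5]] M [[-0.04, -0.03, -0.02], [-0.09, -0.02, 0.0], [-0.01, -0.04, -0.01]] 27.876739996411064
dx -0.09 dy -0.19 wz -0.045
dx -0.11 dy -0.19 wz -0.045
dx -0.11 dy -0.18 wz -0.045
dx -0.11 dy -0.18 wz -0.044
dx -0.13 dy -0.17 wz -0.043
dx -0.14 dy -0.17 wz -0.044
dx -0.14 dy -0.16 wz -0.044
dx -0.15 dy -0.15 wz -0.045
cur 627.2 65.9 44.78
```

View pics/w8.png

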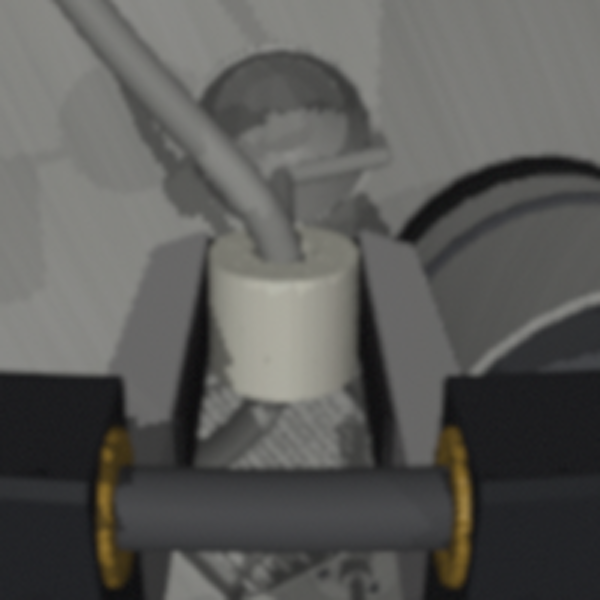

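Emit:
arm_command --targets '[{"dx": -0.09,"dy": -0.19,"dz": 0,"wx": 0,"wy": 0,"wz": -0.045,"fingers": 15},{"dx": -0.11,"dy": -0.19,"dz": 0,"wx": 0,"wy": 0,"wz": -0.045,"fingers": 15},{"dx": -0.11,"dy": -0.18,"dz": 0,"wx": 0,"wy": 0,"wz": -0.045,"fingers": 15},{"dx": -0.11,"dy": -0.18,"dz": 0,"wx": 0,"wy": 0,"wz": -0.044,"fingers": 15},{"dx": -0.13,"dy": -0.17,"dz": 0,"wx": 0,"wy": 0,"wz": -0.043,"fingers": 15},{"dx": -0.14,"dy": -0.17,"dz": 0,"wx": 0,"wy": 0,"wz": -0.044,"fingers": 15},{"dx": -0.14,"dy": -0.16,"dz": 0,"wx": 0,"wy": 0,"wz": -0.044,"fingers": 15},{"dx": -0.15,"dy": -0.15,"dz": 0,"wx": 0,"wy": 0,"wz": -0.045,"fingers": 15},{"dx": 0,"dy": 0,"dz": 0,"wx": 0,"wy": 0,"wz": 0,"fingers": 15},{"dx": 0,"dy": 0,"dz": 0,"wx": 0,"wy": 0,"wz": 0,"fingers": 15}]'

```text
time_s: 14.4
position: [627.3, 66.0, 221.0]
eef_rot: [180.0, -0.0, 44.9]
contact_force: [-0.2, 0.8, -2.8]
gripper_width: 28.0
```

```bash
python3 look.py 9;  python3 plan.py 189 205 8 627.2 65.9 44.78
```

```text
14.5 [627.3  66.1 221. ] [180.   -0.   44.9] F [[-0.2, 0.8, -2.8], [1.0, -0.7, -2.9], [-0.3, 0.0, -2.9]] M [[-0.02, 0.03, 0.03], [0.02, -0.02, -0.01], [-0.04, 0.01, -0.03]] 27.858045584664605
dx -0.15 dy -0.15 wz -0.045
dx -0.17 dy -0.13 wz -0.046
dx -0.16 dy -0.13 wz -0.049
dx -0.18 dy -0.12 wz -0.051
dx -0.18 dy -0.12 wz -0.054
dx -0.19 dy -0.10 wz -0.056
dx -0.19 dy -0.09 wz -0.058
dx -0.19 dy -0.08 wz -0.056
cur 613.1 56.7 21.0
```

View pics/w9.png

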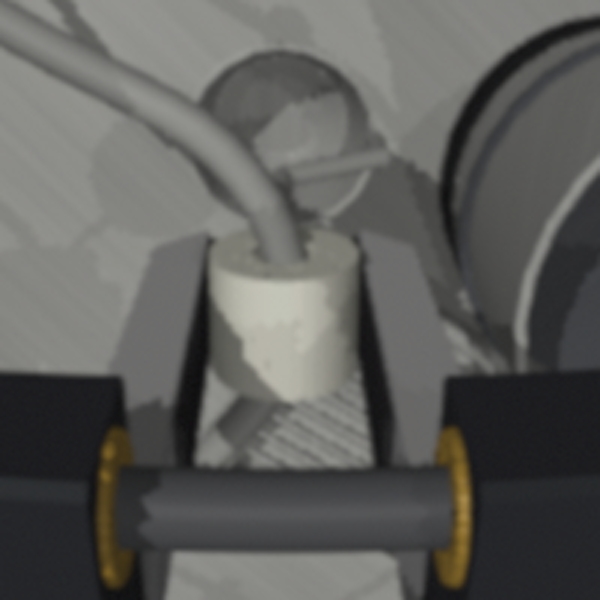

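Emit:
arm_command --targets '[{"dx": -0.15,"dy": -0.15,"dz": 0,"wx": 0,"wy": 0,"wz": -0.045,"fingers": 15},{"dx": -0.17,"dy": -0.13,"dz": 0,"wx": 0,"wy": 0,"wz": -0.046,"fingers": 15},{"dx": -0.16,"dy": -0.13,"dz": 0,"wx": 0,"wy": 0,"wz": -0.049,"fingers": 15},{"dx": -0.18,"dy": -0.12,"dz": 0,"wx": 0,"wy": 0,"wz": -0.051,"fingers": 15},{"dx": -0.18,"dy": -0.12,"dz": 0,"wx": 0,"wy": 0,"wz": -0.054,"fingers": 15},{"dx": -0.19,"dy": -0.1,"dz": 0,"wx": 0,"wy": 0,"wz": -0.056,"fingers": 15},{"dx": -0.19,"dy": -0.09,"dz": 0,"wx": 0,"wy": 0,"wz": -0.058,"fingers": 15},{"dx": -0.19,"dy": -0.08,"dz": 0,"wx": 0,"wy": 0,"wz": -0.056,"fingers": 15},{"dx": 0,"dy": 0,"dz": 0,"wx": 0,"wy": 0,"wz": 0,"fingers": 15},{"dx": 0,"dy": 0,"dz": 0,"wx": 0,"wy": 0,"wz": 0,"fingers": 15}]'

```text
time_s: 15.38
position: [613.1, 56.9, 221.0]
eef_rot: [-180.0, -0.0, 21.2]
contact_force: [0.1, 0.8, -2.9]
gripper_width: 27.7
```

```bash
python3 look.py 10;  python3 plan.py 205 223 8 613.1 56.7 21.0
```

```text
15.4833 [613.3  56.8 221. ] [180.   -0.   21.1] F [[0.1, 0.8, -2.9], [0.1, 0.4, -3.6], [0.2, 0.3, -3.1]] M [[0.02, 0.02, 0.03], [0.0, -0.02, 0.04], [0.0, 0.03, -0.03]] 28.15611884480298
dx -0.22 dy -0.09 wz -0.060
dx -0.22 dy -0.07 wz -0.054
dx -0.23 dy -0.06 wz -0.048
dx -0.23 dy -0.05 wz -0.039
dx -0.23 dy -0.04 wz -0.029
dx -0.23 dy -0.04 wz -0.022
dx -0.22 dy -0.03 wz -0.013
dx -0.23 dy -0.03 wz -0.007
cur 595.0 52.6 5.42
```

View pics/w10.png

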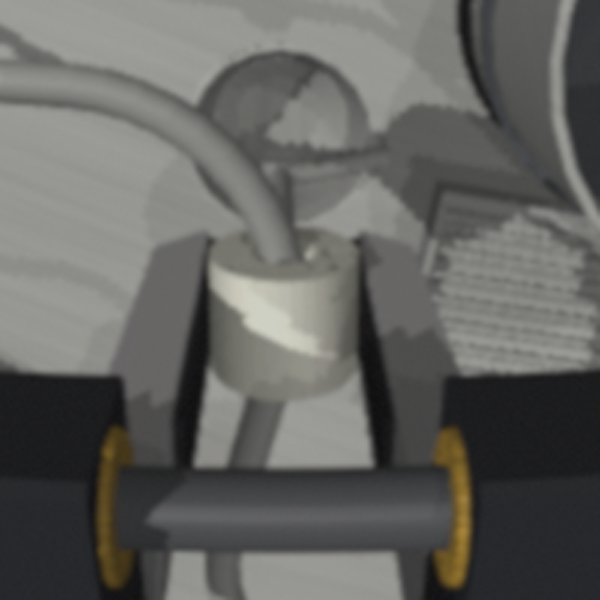

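Emit:
arm_command --targets '[{"dx": -0.22,"dy": -0.09,"dz": 0,"wx": 0,"wy": 0,"wz": -0.06,"fingers": 15},{"dx": -0.22,"dy": -0.07,"dz": 0,"wx": 0,"wy": 0,"wz": -0.054,"fingers": 15},{"dx": -0.23,"dy": -0.06,"dz": 0,"wx": 0,"wy": 0,"wz": -0.048,"fingers": 15},{"dx": -0.23,"dy": -0.05,"dz": 0,"wx": 0,"wy": 0,"wz": -0.039,"fingers": 15},{"dx": -0.23,"dy": -0.04,"dz": 0,"wx": 0,"wy": 0,"wz": -0.029,"fingers": 15},{"dx": -0.23,"dy": -0.04,"dz": 0,"wx": 0,"wy": 0,"wz": -0.022,"fingers": 15},{"dx": -0.22,"dy": -0.03,"dz": 0,"wx": 0,"wy": 0,"wz": -0.013,"fingers": 15},{"dx": -0.23,"dy": -0.03,"dz": 0,"wx": 0,"wy": 0,"wz": -0.007,"fingers": 15},{"dx": 0,"dy": 0,"dz": 0,"wx": 0,"wy": 0,"wz": 0,"fingers": 15},{"dx": 0,"dy": 0,"dz": 0,"wx": 0,"wy": 0,"wz": 0,"fingers": 15}]'

```text
time_s: 16.37
position: [595.0, 52.7, 221.1]
eef_rot: [180.0, -0.0, 5.5]
contact_force: [-0.7, 0.6, -3.4]
gripper_width: 28.1
```

```bash
python3 look.py 11;  python3 plan.py 223 243 8 595 52.6 5.42
```

```text
16.4667 [595.1  52.7 221. ] [180.   -0.    5.5] F [[-0.7, 0.6, -3.4], [0.7, -0.6, -2.2], [-0.2, 0.3, -2.5]] M [[0.03, 0.03, 0.02], [0.06, 0.03, -0.0], [-0.02, 0.04, 0.04]] 28.43524986761813
dx -0.26 dy -0.03 wz 0.001
dx -0.25 dy -0.02 wz 0.002
dx -0.25 dy -0.03 wz 0.002
dx -0.25 dy -0.02 wz 0.002
dx -0.25 dy -0.03 wz 0.001
dx -0.25 dy -0.02 wz 0.002
dx -0.25 dy -0.03 wz 0.004
dx -0.25 dy -0.03 wz 0.004
cur 574.9 50.5 6.45
```

View pics/w11.png

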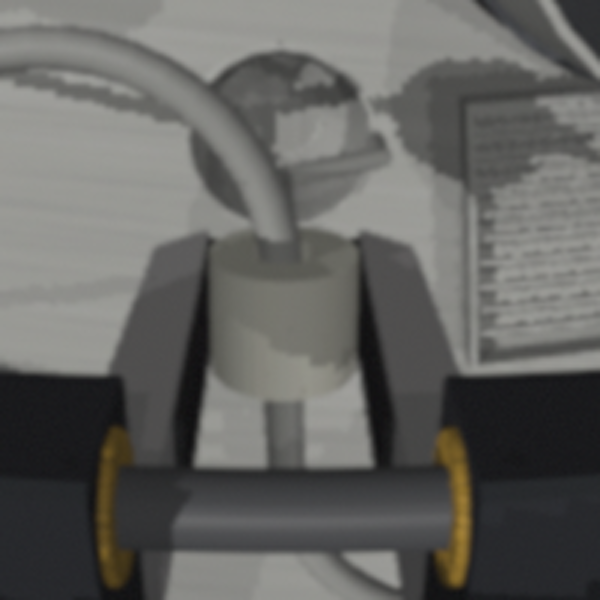

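Emit:
arm_command --targets '[{"dx": -0.26,"dy": -0.03,"dz": 0,"wx": 0,"wy": 0,"wz": 0.001,"fingers": 15},{"dx": -0.25,"dy": -0.02,"dz": 0,"wx": 0,"wy": 0,"wz": 0.002,"fingers": 15},{"dx": -0.25,"dy": -0.03,"dz": 0,"wx": 0,"wy": 0,"wz": 0.002,"fingers": 15},{"dx": -0.25,"dy": -0.02,"dz": 0,"wx": 0,"wy": 0,"wz": 0.002,"fingers": 15},{"dx": -0.25,"dy": -0.03,"dz": 0,"wx": 0,"wy": 0,"wz": 0.001,"fingers": 15},{"dx": -0.25,"dy": -0.02,"dz": 0,"wx": 0,"wy": 0,"wz": 0.002,"fingers": 15},{"dx": -0.25,"dy": -0.03,"dz": 0,"wx": 0,"wy": 0,"wz": 0.004,"fingers": 15},{"dx": -0.25,"dy": -0.03,"dz": 0,"wx": 0,"wy": 0,"wz": 0.004,"fingers": 15},{"dx": 0,"dy": 0,"dz": 0,"wx": 0,"wy": 0,"wz": 0,"fingers": 15},{"dx": 0,"dy": 0,"dz": 0,"wx": 0,"wy": 0,"wz": 0,"fingers": 15}]'

```text
time_s: 17.35
position: [574.8, 50.5, 221.1]
eef_rot: [180.0, -0.0, 6.5]
contact_force: [-0.0, -0.0, -2.7]
gripper_width: 27.7
```

```bash
python3 look.py 12;  python3 plan.py 243 261 8 574.9 50.5 6.45
```

```text
17.45 [575.1  50.6 221. ] [180.   -0.    6.5] F [[-0.0, -0.0, -2.7], [0.7, 0.2, -2.5], [0.2, -0.1, -2.3]] M [[0.01, 0.01, -0.01], [0.04, -0.06, 0.0], [-0.01, 0.07, -0.03]] 27.906679044941605
dx -0.23 dy -0.02 wz 0.004
dx -0.22 dy -0.03 wz 0.004
dx -0.22 dy -0.03 wz 0.004
dx -0.23 dy -0.03 wz 0.004
dx -0.22 dy -0.03 wz 0.005
dx -0.23 dy -0.03 wz 0.009
dx -0.22 dy -0.04 wz 0.015
dx -0.23 dy -0.05 wz 0.021
cur 556.9 47.9 10.23
```

View pics/w12.png

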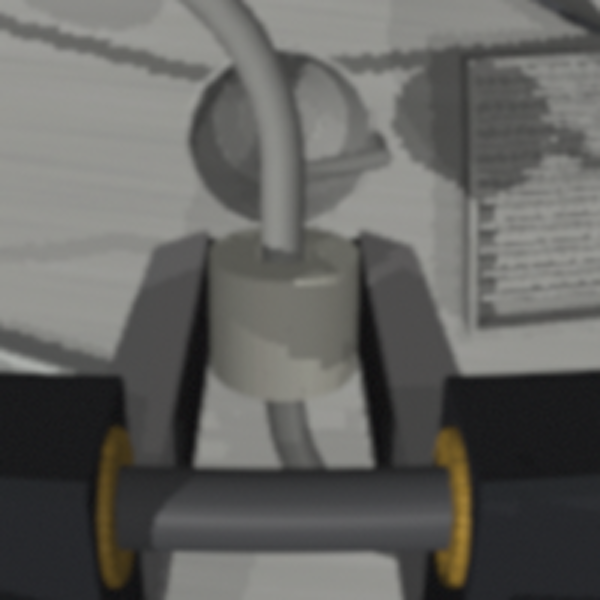

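Emit:
arm_command --targets '[{"dx": -0.23,"dy": -0.02,"dz": 0,"wx": 0,"wy": 0,"wz": 0.004,"fingers": 15},{"dx": -0.22,"dy": -0.03,"dz": 0,"wx": 0,"wy": 0,"wz": 0.004,"fingers": 15},{"dx": -0.22,"dy": -0.03,"dz": 0,"wx": 0,"wy": 0,"wz": 0.004,"fingers": 15},{"dx": -0.23,"dy": -0.03,"dz": 0,"wx": 0,"wy": 0,"wz": 0.004,"fingers": 15},{"dx": -0.22,"dy": -0.03,"dz": 0,"wx": 0,"wy": 0,"wz": 0.005,"fingers": 15},{"dx": -0.23,"dy": -0.03,"dz": 0,"wx": 0,"wy": 0,"wz": 0.009,"fingers": 15},{"dx": -0.22,"dy": -0.04,"dz": 0,"wx": 0,"wy": 0,"wz": 0.015,"fingers": 15},{"dx": 0,"dy": 0,"dz": 0,"wx": 0,"wy": 0,"wz": 0,"fingers": 15},{"dx": 0,"dy": 0,"dz": 0,"wx": 0,"wy": 0,"wz": 0,"fingers": 15},{"dx": 0,"dy": 0,"dz": 0,"wx": 0,"wy": 0,"wz": 0,"fingers": 15}]'

```text
time_s: 18.33
position: [559.3, 48.5, 221.1]
eef_rot: [180.0, -0.0, 9.1]
contact_force: [0.4, -1.1, -3.5]
gripper_width: 28.0
```

```bash
python3 look.py 13;  python3 plan.py 258.75 274 8 559.2 48.4 9.0
```

```text
18.4333 [559.3  48.5 221. ] [180.   -0.    9.1] F [[0.4, -1.1, -3.5], [0.5, -0.1, -2.7], [1.2, 0.6, -3.2]] M [[0.02, 0.01, 0.03], [0.03, -0.01, 0.0], [0.03, 0.09, -0.02]] 27.728446842044082
dx -0.19 dy -0.04 wz 0.017
dx -0.19 dy -0.04 wz 0.023
dx -0.19 dy -0.05 wz 0.028
dx -0.19 dy -0.05 wz 0.032
dx -0.18 dy -0.05 wz 0.037
dx -0.19 dy -0.07 wz 0.040
dx -0.18 dy -0.07 wz 0.044
dx -0.17 dy -0.08 wz 0.047
cur 544.4 43.9 24.36
```

View pics/w13.png

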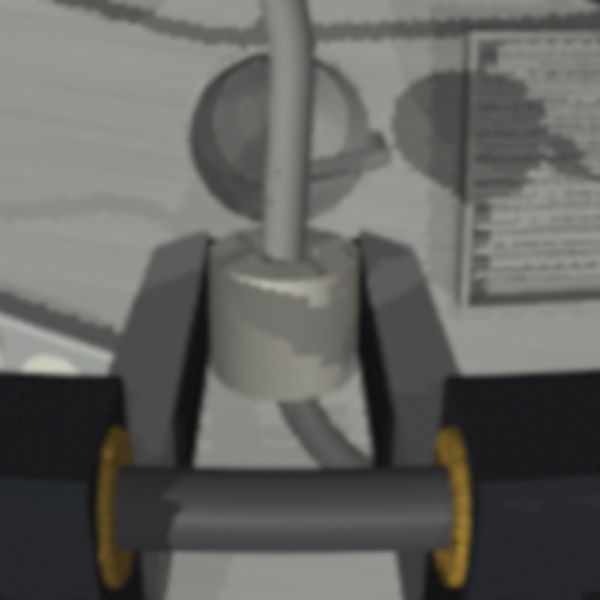

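```bash
cat > ov.py <<'E'
from traj import *
import pickle,sys
n=sys.argv[1];p=pickle.load(open(f'w{n}.pkl','rb'))
a=np.array(ds)
from scipy.interpolate import PchipInterpolator as PI
t=np.gradient(P,axis=0);t/=np.linalg.norm(t,axis=1,keepdims=True);nn=np.c_[-t[:,1],t[:,0]]
Q=P+PI(a[:,0],a[:,1])(np.clip(S,0,456))[:,None]*nn
b=cv2.resize(p['pixels'][150:350,220:420,::-1],None,fx=3,fy=3,interpolation=cv2.INTER_CUBIC)
for k in wproj(p,W(f,Q,240)):
    u,v=((k-[220,150]+.5)*3).astype(int)
    if 0<u<600 and 0<v<600: cv2.circle(b,(u,v),1,(0,0,255),-1)
cv2.imwrite(f'pics/w{n}o.png',b)
E
python3 ov.py 13
```

```text
(no output)
```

View pics/w13o.png

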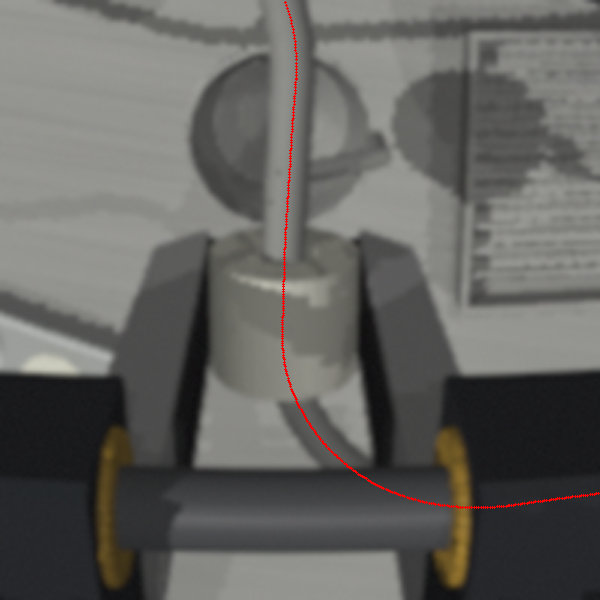

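Emit:
arm_command --targets '[{"dx": -0.19,"dy": -0.04,"dz": 0,"wx": 0,"wy": 0,"wz": 0.017,"fingers": 15},{"dx": -0.19,"dy": -0.04,"dz": 0,"wx": 0,"wy": 0,"wz": 0.023,"fingers": 15},{"dx": -0.19,"dy": -0.05,"dz": 0,"wx": 0,"wy": 0,"wz": 0.028,"fingers": 15},{"dx": -0.19,"dy": -0.05,"dz": 0,"wx": 0,"wy": 0,"wz": 0.032,"fingers": 15},{"dx": -0.18,"dy": -0.05,"dz": 0,"wx": 0,"wy": 0,"wz": 0.037,"fingers": 15},{"dx": 0,"dy": 0,"dz": 0,"wx": 0,"wy": 0,"wz": 0,"fingers": 15},{"dx": 0,"dy": 0,"dz": 0,"wx": 0,"wy": 0,"wz": 0,"fingers": 15},{"dx": 0,"dy": 0,"dz": 0,"wx": 0,"wy": 0,"wz": 0,"fingers": 15},{"dx": 0,"dy": 0,"dz": 0,"wx": 0,"wy": 0,"wz": 0,"fingers": 15},{"dx": 0,"dy": 0,"dz": 0,"wx": 0,"wy": 0,"wz": 0,"fingers": 15}]'

```text
time_s: 19.32
position: [549.9, 46.2, 221.0]
eef_rot: [180.0, -0.0, 16.9]
contact_force: [-0.7, -0.0, -2.9]
gripper_width: 28.1
```

```bash
python3 look.py 14;  python3 ov.py 14; python3 plan.py 268.3 282 7 549.8 46.1 16.85
```

```text
19.4167 [549.8  46.2 220.9] [180.    0.   16.9] F [[-0.7, -0.0, -2.9], [-0.2, -0.2, -3.0], [-1.4, -0.5, -2.7]] M [[0.05, -0.01, -0.06], [0.0, 0.0, 0.01], [-0.03, -0.01, 0.01]] 27.955136306545285
dx -0.19 dy -0.07 wz 0.042
dx -0.19 dy -0.07 wz 0.045
dx -0.18 dy -0.09 wz 0.048
dx -0.18 dy -0.08 wz 0.050
dx -0.17 dy -0.10 wz 0.049
dx -0.18 dy -0.10 wz 0.047
dx -0.16 dy -0.12 wz 0.047
cur 537.3 39.8 35.64
```

View pics/w14o.png

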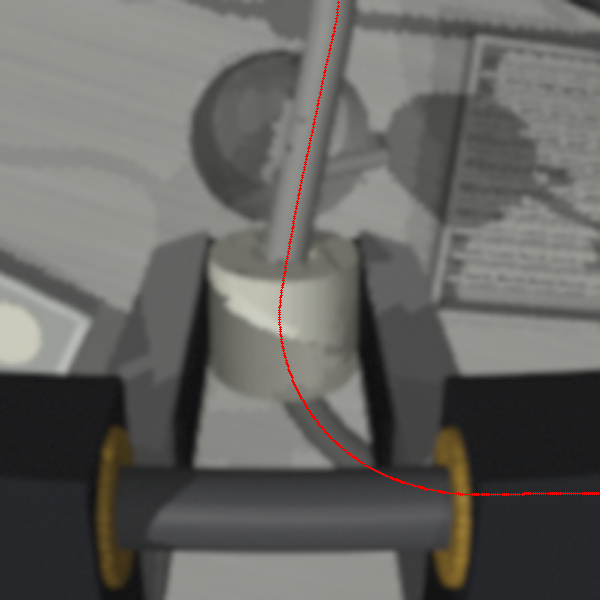

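Tracks well, forces at noise level (bar enters the bore near column 287, ring centre 284). Continuing.

Emit:
arm_command --targets '[{"dx": -0.19,"dy": -0.07,"dz": 0,"wx": 0,"wy": 0,"wz": 0.042,"fingers": 15},{"dx": -0.19,"dy": -0.07,"dz": 0,"wx": 0,"wy": 0,"wz": 0.045,"fingers": 15},{"dx": -0.18,"dy": -0.09,"dz": 0,"wx": 0,"wy": 0,"wz": 0.048,"fingers": 15},{"dx": -0.18,"dy": -0.08,"dz": 0,"wx": 0,"wy": 0,"wz": 0.05,"fingers": 15},{"dx": -0.17,"dy": -0.1,"dz": 0,"wx": 0,"wy": 0,"wz": 0.049,"fingers": 15},{"dx": -0.18,"dy": -0.1,"dz": 0,"wx": 0,"wy": 0,"wz": 0.047,"fingers": 15},{"dx": -0.16,"dy": -0.12,"dz": 0,"wx": 0,"wy": 0,"wz": 0.047,"fingers": 15},{"dx": 0,"dy": 0,"dz": 0,"wx": 0,"wy": 0,"wz": 0,"fingers": 15},{"dx": 0,"dy": 0,"dz": 0,"wx": 0,"wy": 0,"wz": 0,"fingers": 15},{"dx": 0,"dy": 0,"dz": 0,"wx": 0,"wy": 0,"wz": 0,"fingers": 15}]'

```text
time_s: 20.3
position: [537.4, 39.9, 221.0]
eef_rot: [180.0, -0.0, 35.7]
contact_force: [0.4, 0.6, -3.7]
gripper_width: 27.7
```

```bash
python3 look.py 15;  python3 ov.py 15; python3 plan.py 282 298 8 537.3 39.8 35.64
```

```text
20.4 [537.4  39.9 221. ] [180.   -0.   35.7] F [[0.4, 0.6, -3.7], [0.3, -0.1, -3.2], [-0.4, -0.1, -2.6]] M [[-0.0, -0.02, 0.01], [0.02, 0.02, 0.04], [-0.0, -0.03, 0.03]] 27.842216299061796
dx -0.17 dy -0.12 wz 0.046
dx -0.16 dy -0.13 wz 0.046
dx -0.15 dy -0.14 wz 0.045
dx -0.14 dy -0.14 wz 0.045
dx -0.14 dy -0.15 wz 0.045
dx -0.13 dy -0.16 wz 0.046
dx -0.13 dy -0.16 wz 0.047
dx -0.11 dy -0.17 wz 0.047
cur 526.0 28.1 56.67
```

View pics/w15o.png

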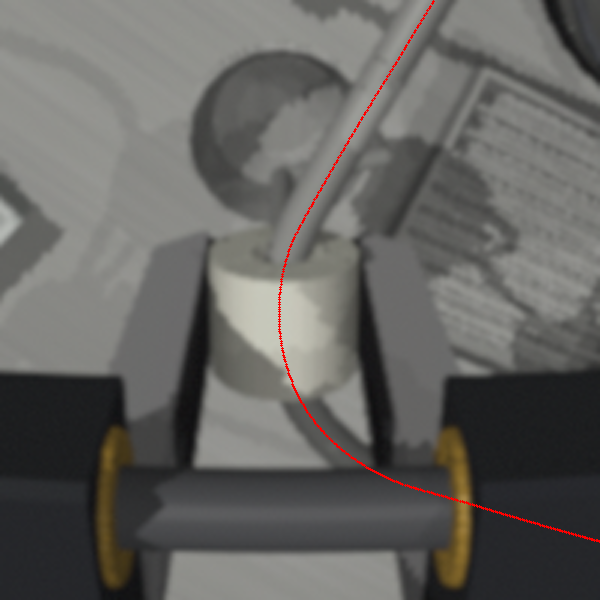

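```bash
python3 plan.py 282 298 8 537.3 39.8 35.64 0.45 -0.3
```

```text
dx -0.12 dy -0.15 wz 0.046
dx -0.16 dy -0.13 wz 0.046
dx -0.15 dy -0.14 wz 0.045
dx -0.15 dy -0.14 wz 0.045
dx -0.14 dy -0.15 wz 0.045
dx -0.13 dy -0.16 wz 0.046
dx -0.12 dy -0.16 wz 0.047
dx -0.12 dy -0.17 wz 0.047
cur 526.4 27.8 56.67
```

Emit:
arm_command --targets '[{"dx": -0.12,"dy": -0.15,"dz": 0,"wx": 0,"wy": 0,"wz": 0.046,"fingers": 15},{"dx": -0.16,"dy": -0.13,"dz": 0,"wx": 0,"wy": 0,"wz": 0.046,"fingers": 15},{"dx": -0.15,"dy": -0.14,"dz": 0,"wx": 0,"wy": 0,"wz": 0.045,"fingers": 15},{"dx": -0.15,"dy": -0.14,"dz": 0,"wx": 0,"wy": 0,"wz": 0.045,"fingers": 15},{"dx": -0.14,"dy": -0.15,"dz": 0,"wx": 0,"wy": 0,"wz": 0.045,"fingers": 15},{"dx": -0.13,"dy": -0.16,"dz": 0,"wx": 0,"wy": 0,"wz": 0.046,"fingers": 15},{"dx": -0.12,"dy": -0.16,"dz": 0,"wx": 0,"wy": 0,"wz": 0.047,"fingers": 15},{"dx": -0.12,"dy": -0.17,"dz": 0,"wx": 0,"wy": 0,"wz": 0.047,"fingers": 15},{"dx": 0,"dy": 0,"dz": 0,"wx": 0,"wy": 0,"wz": 0,"fingers": 15},{"dx": 0,"dy": 0,"dz": 0,"wx": 0,"wy": 0,"wz": 0,"fingers": 15}]'

```text
time_s: 21.28
position: [526.5, 27.9, 221.0]
eef_rot: [180.0, -0.0, 56.7]
contact_force: [0.1, -0.5, -3.0]
gripper_width: 27.8
```

```bash
python3 look.py 16;  python3 ov.py 16; python3 plan.py 298 314 8 526.4 27.8 56.67 0.4 -.1
```

```text
21.3833 [526.5  27.9 221. ] [180.   -0.   56.7] F [[0.1, -0.5, -3.0], [-0.2, -0.2, -2.4], [0.0, 1.1, -3.8]] M [[-0.06, -0.0, 0.03], [-0.0, 0.04, -0.04], [-0.05, 0.01, 0.01]] 27.701954334637062
dx -0.11 dy -0.16 wz 0.048
dx -0.10 dy -0.18 wz 0.048
dx -0.09 dy -0.18 wz 0.048
dx -0.09 dy -0.19 wz 0.048
dx -0.07 dy -0.19 wz 0.048
dx -0.06 dy -0.19 wz 0.048
dx -0.06 dy -0.20 wz 0.047
dx -0.05 dy -0.19 wz 0.046
cur 520.1 13.0 78.5
```

View pics/w16o.png

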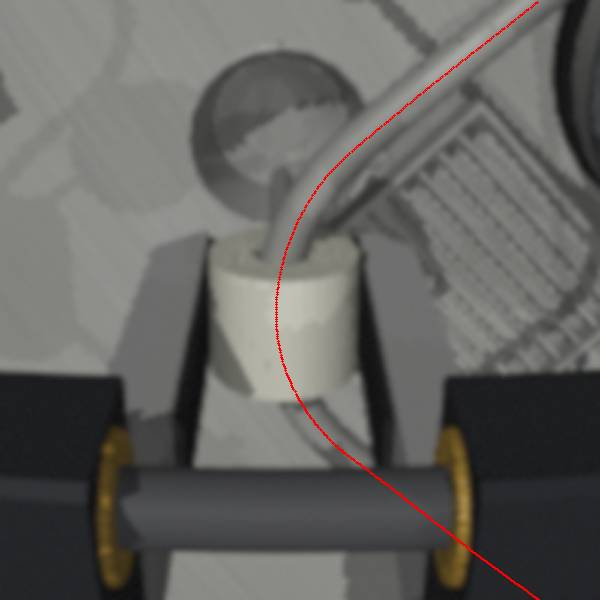

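Emit:
arm_command --targets '[{"dx": -0.11,"dy": -0.16,"dz": 0,"wx": 0,"wy": 0,"wz": 0.048,"fingers": 15},{"dx": -0.1,"dy": -0.18,"dz": 0,"wx": 0,"wy": 0,"wz": 0.048,"fingers": 15},{"dx": -0.09,"dy": -0.18,"dz": 0,"wx": 0,"wy": 0,"wz": 0.048,"fingers": 15},{"dx": -0.09,"dy": -0.19,"dz": 0,"wx": 0,"wy": 0,"wz": 0.048,"fingers": 15},{"dx": -0.07,"dy": -0.19,"dz": 0,"wx": 0,"wy": 0,"wz": 0.048,"fingers": 15},{"dx": -0.06,"dy": -0.19,"dz": 0,"wx": 0,"wy": 0,"wz": 0.048,"fingers": 15},{"dx": -0.06,"dy": -0.2,"dz": 0,"wx": 0,"wy": 0,"wz": 0.047,"fingers": 15},{"dx": -0.05,"dy": -0.19,"dz": 0,"wx": 0,"wy": 0,"wz": 0.046,"fingers": 15},{"dx": 0,"dy": 0,"dz": 0,"wx": 0,"wy": 0,"wz": 0,"fingers": 15},{"dx": 0,"dy": 0,"dz": 0,"wx": 0,"wy": 0,"wz": 0,"fingers": 15}]'

```text
time_s: 22.27
position: [520.2, 13.1, 221.0]
eef_rot: [180.0, -0.0, 78.5]
contact_force: [-0.7, -0.0, -2.2]
gripper_width: 28.2
```

```bash
python3 look.py 17;  python3 ov.py 17; python3 plan.py 314 332 8 520.1 13 78.5 0.3 0
```

```text
22.3667 [520.2  13.2 221. ] [180.   -0.   78.5] F [[-0.7, -0.0, -2.2], [0.0, 0.1, -3.0], [-0.5, 0.5, -3.3]] M [[-0.05, -0.04, -0.01], [-0.0, -0.06, -0.03], [-0.08, -0.11, -0.04]] 28.20790746043559
dx -0.05 dy -0.22 wz 0.051
dx -0.03 dy -0.23 wz 0.050
dx -0.01 dy -0.22 wz 0.050
dx -0.01 dy -0.23 wz 0.049
dx 0.00 dy -0.23 wz 0.049
dx 0.01 dy -0.23 wz 0.044
dx 0.02 dy -0.22 wz 0.038
dx 0.03 dy -0.23 wz 0.032
cur 519.7 -5.1 99.3
```

View pics/w17o.png

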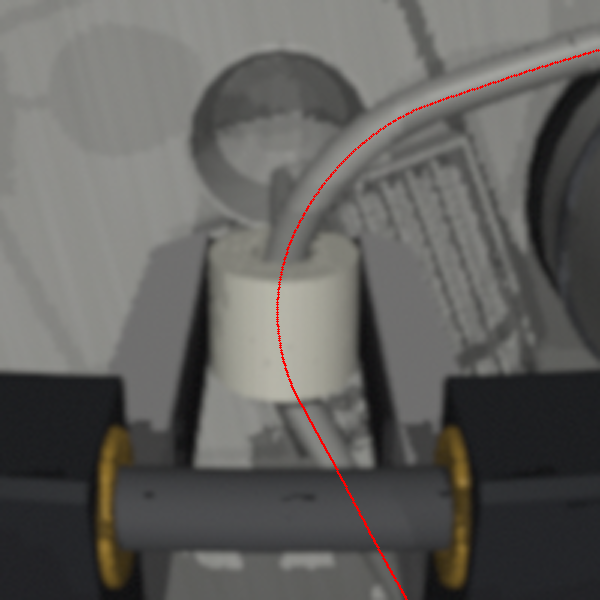

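Emit:
arm_command --targets '[{"dx": -0.05,"dy": -0.22,"dz": 0,"wx": 0,"wy": 0,"wz": 0.051,"fingers": 15},{"dx": -0.03,"dy": -0.23,"dz": 0,"wx": 0,"wy": 0,"wz": 0.05,"fingers": 15},{"dx": -0.01,"dy": -0.22,"dz": 0,"wx": 0,"wy": 0,"wz": 0.05,"fingers": 15},{"dx": -0.01,"dy": -0.23,"dz": 0,"wx": 0,"wy": 0,"wz": 0.049,"fingers": 15},{"dx": 0,"dy": -0.23,"dz": 0,"wx": 0,"wy": 0,"wz": 0.049,"fingers": 15},{"dx": 0.01,"dy": -0.23,"dz": 0,"wx": 0,"wy": 0,"wz": 0.044,"fingers": 15},{"dx": 0.02,"dy": -0.22,"dz": 0,"wx": 0,"wy": 0,"wz": 0.038,"fingers": 15},{"dx": 0.03,"dy": -0.23,"dz": 0,"wx": 0,"wy": 0,"wz": 0.032,"fingers": 15},{"dx": 0,"dy": 0,"dz": 0,"wx": 0,"wy": 0,"wz": 0,"fingers": 15},{"dx": 0,"dy": 0,"dz": 0,"wx": 0,"wy": 0,"wz": 0,"fingers": 15}]'

```text
time_s: 23.25
position: [519.7, -5.0, 221.0]
eef_rot: [180.0, -0.0, 99.3]
contact_force: [0.2, -0.3, -3.2]
gripper_width: 28.2
```

```bash
python3 look.py 18;  python3 ov.py 18; python3 plan.py 332 355 8 519.7 -5.1 99.3
```

```text
23.35 [519.7  -4.9 221. ] [180.   -0.   99.4] F [[0.2, -0.3, -3.2], [0.4, 0.5, -3.0], [-0.6, 0.2, -3.3]] M [[-0.08, -0.06, 0.05], [0.02, -0.06, -0.01], [-0.07, -0.07, -0.0]] 27.929434570736127
dx 0.02 dy -0.28 wz 0.034
dx 0.05 dy -0.29 wz 0.023
dx 0.06 dy -0.28 wz 0.012
dx 0.06 dy -0.28 wz 0.002
dx 0.06 dy -0.29 wz -0.004
dx 0.07 dy -0.28 wz -0.005
dx 0.06 dy -0.28 wz -0.004
dx 0.07 dy -0.28 wz -0.004
cur 524.2 -27.7 102.39
```

View pics/w18o.png

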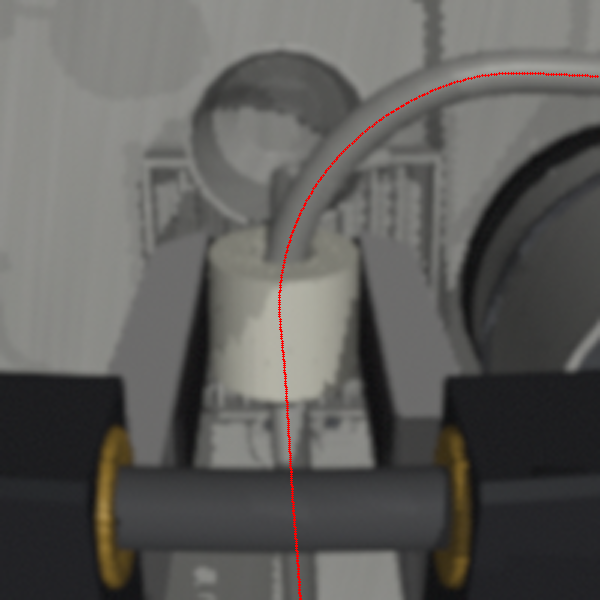

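Emit:
arm_command --targets '[{"dx": 0.02,"dy": -0.28,"dz": 0,"wx": 0,"wy": 0,"wz": 0.034,"fingers": 15},{"dx": 0.05,"dy": -0.29,"dz": 0,"wx": 0,"wy": 0,"wz": 0.023,"fingers": 15},{"dx": 0.06,"dy": -0.28,"dz": 0,"wx": 0,"wy": 0,"wz": 0.012,"fingers": 15},{"dx": 0.06,"dy": -0.28,"dz": 0,"wx": 0,"wy": 0,"wz": 0.002,"fingers": 15},{"dx": 0.06,"dy": -0.29,"dz": 0,"wx": 0,"wy": 0,"wz": -0.004,"fingers": 15},{"dx": 0.07,"dy": -0.28,"dz": 0,"wx": 0,"wy": 0,"wz": -0.005,"fingers": 15},{"dx": 0.06,"dy": -0.28,"dz": 0,"wx": 0,"wy": 0,"wz": -0.004,"fingers": 15},{"dx": 0.07,"dy": -0.28,"dz": 0,"wx": 0,"wy": 0,"wz": -0.004,"fingers": 15},{"dx": 0,"dy": 0,"dz": 0,"wx": 0,"wy": 0,"wz": 0,"fingers": 15},{"dx": 0,"dy": 0,"dz": 0,"wx": 0,"wy": 0,"wz": 0,"fingers": 15}]'

```text
time_s: 24.23
position: [524.2, -27.8, 221.0]
eef_rot: [180.0, -0.0, 102.5]
contact_force: [-0.2, -0.2, -2.9]
gripper_width: 28.1
```

```bash
python3 look.py 19;  python3 ov.py 19; python3 plan.py 355 385 10 524.2 -27.7 102.39
```

```text
24.3333 [524.1 -27.5 221. ] [180.   -0.  102.5] F [[-0.2, -0.2, -2.9], [-1.1, 0.5, -3.3], [-0.6, 0.5, -2.5]] M [[-0.02, -0.13, -0.02], [-0.02, -0.09, -0.03], [-0.07, -0.09, -0.01]] 27.865875100108635
dx 0.06 dy -0.29 wz -0.001
dx 0.07 dy -0.29 wz -0.001
dx 0.06 dy -0.30 wz 0.000
dx 0.06 dy -0.29 wz 0.000
dx 0.07 dy -0.29 wz 0.002
dx 0.06 dy -0.29 wz 0.002
dx 0.07 dy -0.30 wz 0.002
dx 0.07 dy -0.29 wz 0.003
dx 0.06 dy -0.29 wz 0.003
dx 0.07 dy -0.29 wz 0.002
cur 530.7 -56.9 103.08
```

View pics/w19o.png

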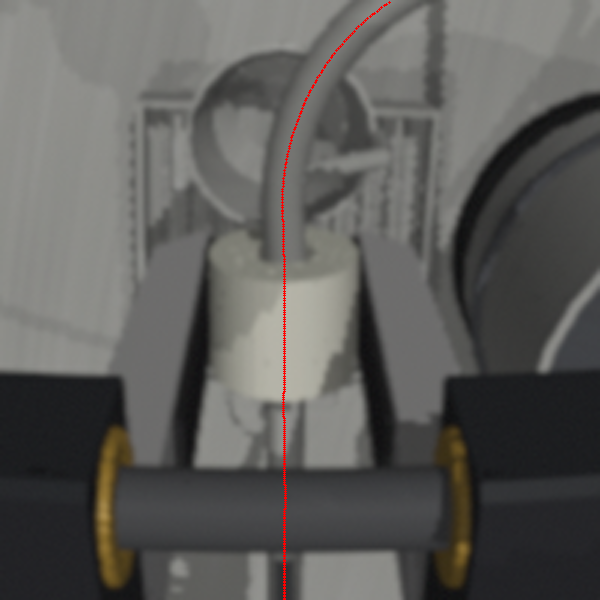

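Emit:
arm_command --targets '[{"dx": 0.06,"dy": -0.29,"dz": 0.01,"wx": 0,"wy": 0,"wz": -0.001,"fingers": 15},{"dx": 0.07,"dy": -0.29,"dz": 0.01,"wx": 0,"wy": 0,"wz": -0.001,"fingers": 15},{"dx": 0.06,"dy": -0.3,"dz": 0.01,"wx": 0,"wy": 0,"wz": 0,"fingers": 15},{"dx": 0.06,"dy": -0.29,"dz": 0.01,"wx": 0,"wy": 0,"wz": 0,"fingers": 15},{"dx": 0.07,"dy": -0.29,"dz": 0.01,"wx": 0,"wy": 0,"wz": 0,"fingers": 15},{"dx": 0.06,"dy": -0.29,"dz": 0.01,"wx": 0,"wy": 0,"wz": 0,"fingers": 15},{"dx": 0.06,"dy": -0.29,"dz": 0.01,"wx": 0,"wy": 0,"wz": 0,"fingers": 15},{"dx": 0.06,"dy": -0.29,"dz": 0.01,"wx": 0,"wy": 0,"wz": 0,"fingers": 15},{"dx": 0.06,"dy": -0.29,"dz": 0.01,"wx": 0,"wy": 0,"wz": 0,"fingers": 15},{"dx": 0.06,"dy": -0.29,"dz": 0.01,"wx": 0,"wy": 0,"wz": 0,"fingers": 15}]'

```text
time_s: 25.22
position: [530.5, -57.1, 222.0]
eef_rot: [180.0, 0.0, 102.4]
contact_force: [-0.1, -0.6, -2.7]
gripper_width: 28.0
```

```bash
python3 look.py 20;  python3 ov.py 20
python3 - <<'E'
from traj import *
s=state();R=np.array([[np.cos(f[2]),np.sin(f[2])],[-np.sin(f[2]),np.cos(f[2])]])
print('rail',R@(s['position'][:2]-f[:2]),s['position'])
p=grab_frame('side');save('side20',p)
cv2.imwrite('pics/side20z.png',cv2.resize(p['pixels'][110:270,220:380,::-1],None,fx=3.7,fy=3.7,interpolation=cv2.INTER_CUBIC))
E
```

```text
25.3167 [530.6 -57.3 222. ] [180.    0.  102.3] F [[-0.1, -0.6, -2.7], [-0.2, -0.8, -3.1], [-0.0, -0.1, -2.2]] M [[0.01, -0.1, -0.02], [-0.09, -0.16, 0.02], [0.05, -0.07, 0.0]] 28.293251151068528
rail [-70.63979656 -95.55752463] [530.41557636 -56.93134471 221.9233466 ]
```

View pics/w20o.png

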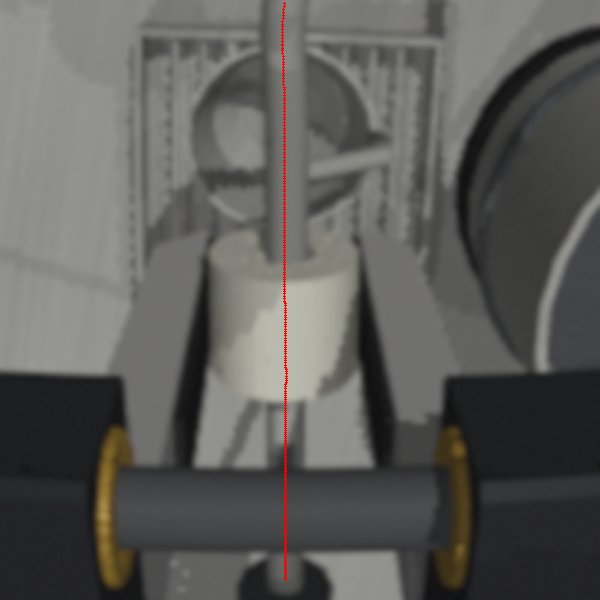

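View pics/side20z.png

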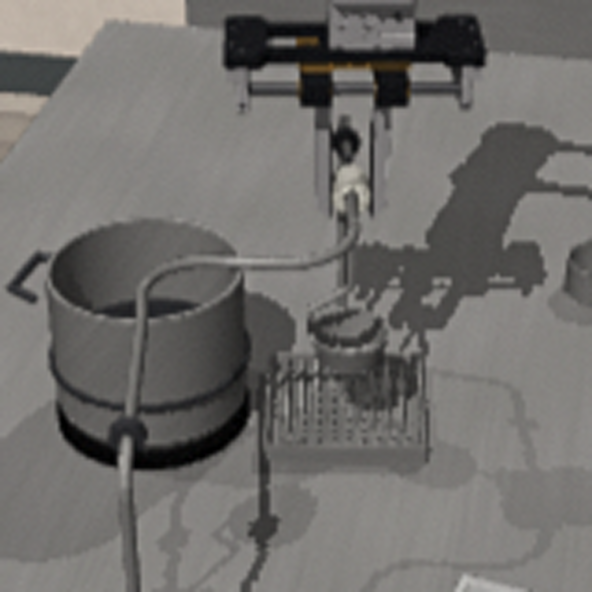

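Emit:
arm_command --targets '[{"dx": 0.06,"dy": -0.27,"dz": 0,"wx": 0,"wy": 0,"wz": 0,"fingers": 15},{"dx": 0.06,"dy": -0.27,"dz": 0,"wx": 0,"wy": 0,"wz": 0,"fingers": 15},{"dx": 0.05,"dy": -0.24,"dz": 0,"wx": 0,"wy": 0,"wz": 0,"fingers": 15},{"dx": 0.05,"dy": -0.24,"dz": 0,"wx": 0,"wy": 0,"wz": 0,"fingers": 15},{"dx": 0.05,"dy": -0.24,"dz": 0,"wx": 0,"wy": 0,"wz": 0,"fingers": 15},{"dx": 0.05,"dy": -0.22,"dz": 0,"wx": 0,"wy": 0,"wz": 0,"fingers": 15},{"dx": 0.05,"dy": -0.22,"dz": 0,"wx": 0,"wy": 0,"wz": 0,"fingers": 15},{"dx": 0.04,"dy": -0.2,"dz": 0,"wx": 0,"wy": 0,"wz": 0,"fingers": 15},{"dx": 0.04,"dy": -0.2,"dz": 0,"wx": 0,"wy": 0,"wz": 0,"fingers": 15},{"dx": 0.04,"dy": -0.2,"dz": 0,"wx": 0,"wy": 0,"wz": 0,"fingers": 15}]'

```text
time_s: 26.25
position: [535.3, -79.9, 222.0]
eef_rot: [180.0, -0.0, 102.4]
contact_force: [-0.3, 0.3, -1.5]
gripper_width: 28.1
```

```bash
python3 look.py 21
python3 - <<'E'
from traj import *
s=state();R=np.array([[np.cos(f[2]),np.sin(f[2])],[-np.sin(f[2]),np.cos(f[2])]])
print('rail',R@(s['position'][:2]-f[:2]),s['position'])
E
```

```text
26.35 [535.4 -80.1 222. ] [180.    0.  102.4] F [[-0.3, 0.3, -1.5], [-0.5, -0.5, -2.4], [-0.4, 0.1, -3.2]] M [[-0.06, -0.1, -0.01], [-0.09, -0.13, -0.09], [-0.05, -0.1, 0.01]] 27.94480517475995
rail [ -70.71345923 -118.99064389] [535.32994025 -79.84347103 221.96595476]
```

View pics/w21.png

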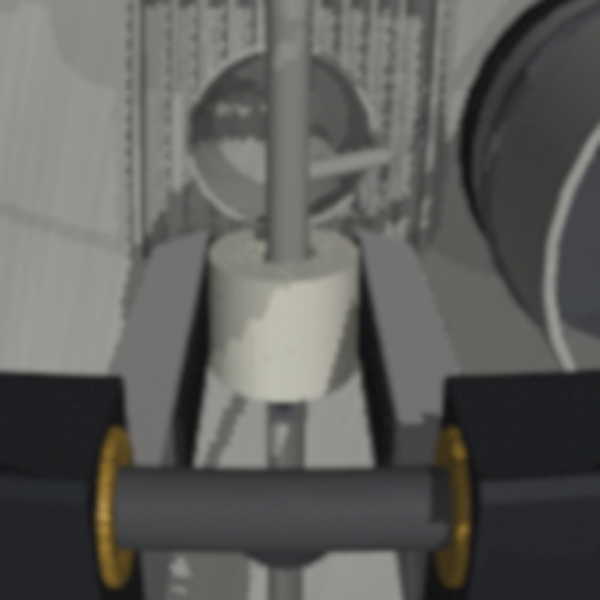

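Emit:
arm_command --targets '[{"dx": 0.07,"dy": -0.23,"dz": 0,"wx": 0,"wy": 0,"wz": 0,"fingers": 15},{"dx": 0.06,"dy": -0.24,"dz": 0,"wx": 0,"wy": 0,"wz": 0,"fingers": 15},{"dx": 0.05,"dy": -0.24,"dz": 0,"wx": 0,"wy": 0,"wz": 0,"fingers": 15},{"dx": 0.05,"dy": -0.24,"dz": 0,"wx": 0,"wy": 0,"wz": 0,"fingers": 15},{"dx": 0.05,"dy": -0.24,"dz": 0,"wx": 0,"wy": 0,"wz": 0,"fingers": 15},{"dx": 0.05,"dy": -0.24,"dz": 0,"wx": 0,"wy": 0,"wz": 0,"fingers": 15},{"dx": 0.05,"dy": -0.24,"dz": 0,"wx": 0,"wy": 0,"wz": 0,"fingers": 15},{"dx": 0.05,"dy": -0.24,"dz": 0,"wx": 0,"wy": 0,"wz": 0,"fingers": 15},{"dx": 0.05,"dy": -0.24,"dz": 0,"wx": 0,"wy": 0,"wz": 0,"fingers": 15},{"dx": 0.05,"dy": -0.24,"dz": 0,"wx": 0,"wy": 0,"wz": 0,"fingers": 15}]'

```text
time_s: 27.23
position: [540.7, -103.8, 222.1]
eef_rot: [180.0, -0.0, 102.4]
contact_force: [0.4, 0.6, 0.0]
gripper_width: 27.6
```

```bash
python3 look.py 22
python3 - <<'E'
from traj import *
s=state();R=np.array([[np.cos(f[2]),np.sin(f[2])],[-np.sin(f[2]),np.cos(f[2])]])
print('rail',R@(s['position'][:2]-f[:2]),s['position'])
E
```

```text
27.3333 [ 540.9 -104.4  222.1] [1.800e+02 1.000e-01 1.024e+02] F [[0.4, 0.6, 0.0], [0.4, 0.0, -0.3], [1.0, -0.7, -0.3]] M [[0.18, -0.04, 0.07], [-0.03, -0.1, 0.01], [-0.15, -0.06, -0.03]] 28.08331793441522
rail [ -70.53953903 -144.21170372] [ 540.86667318 -104.44990708  222.1624898 ]
```

View pics/w22.png

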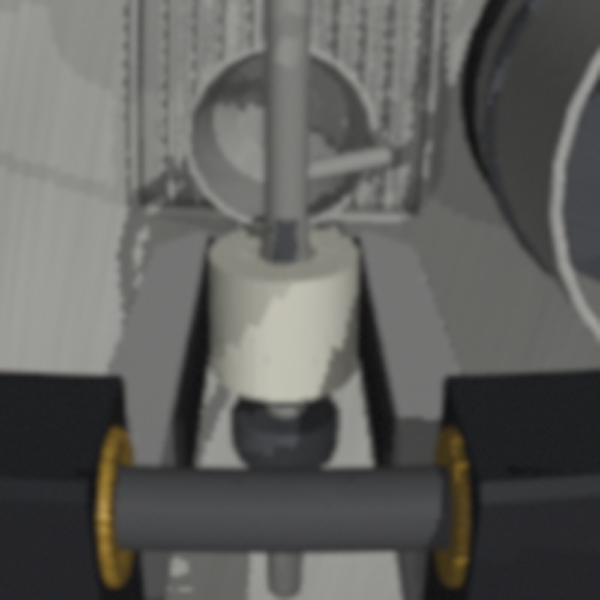

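Emit:
arm_command --targets '[{"dx": 0.02,"dy": -0.1,"dz": 0,"wx": 0,"wy": 0,"wz": 0,"fingers": 15},{"dx": 0.02,"dy": -0.1,"dz": 0,"wx": 0,"wy": 0,"wz": 0,"fingers": 15},{"dx": 0.02,"dy": -0.1,"dz": 0,"wx": 0,"wy": 0,"wz": 0,"fingers": 15},{"dx": 0.02,"dy": -0.1,"dz": 0,"wx": 0,"wy": 0,"wz": 0,"fingers": 15},{"dx": 0.02,"dy": -0.1,"dz": 0,"wx": 0,"wy": 0,"wz": 0,"fingers": 15},{"dx": 0.02,"dy": -0.1,"dz": 0,"wx": 0,"wy": 0,"wz": 0,"fingers": 15},{"dx": 0.01,"dy": -0.05,"dz": 0,"wx": 0,"wy": 0,"wz": 0,"fingers": 15},{"dx": 0,"dy": 0,"dz": 0,"wx": 0,"wy": 0,"wz": 0,"fingers": 15},{"dx": 0,"dy": 0,"dz": 0,"wx": 0,"wy": 0,"wz": 0,"fingers": 15},{"dx": 0,"dy": 0,"dz": 0,"wx": 0,"wy": 0,"wz": 0,"fingers": 15}]'

```text
time_s: 28.22
position: [541.9, -110.3, 222.0]
eef_rot: [180.0, 0.0, 102.4]
contact_force: [-0.1, 1.3, 0.2]
gripper_width: 28.2
```

```bash
python3 look.py 23
python3 - <<'E'
from traj import *
s=state();R=np.array([[np.cos(f[2]),np.sin(f[2])],[-np.sin(f[2]),np.cos(f[2])]])
print('rail',R@(s['position'][:2]-f[:2]),s['position'])
E
```

```text
28.3167 [ 541.9 -110.3  222. ] [180.    0.  102.4] F [[-0.1, 1.3, 0.2], [-0.6, 0.4, -0.7], [-0.1, 0.1, -0.5]] M [[0.12, -0.07, -0.01], [0.01, -0.08, -0.02], [0.02, -0.07, 0.03]] 27.550381901212546
rail [ -70.73729459 -150.15809498] [ 541.93878077 -110.30219395  222.04806005]
```

View pics/w23.png

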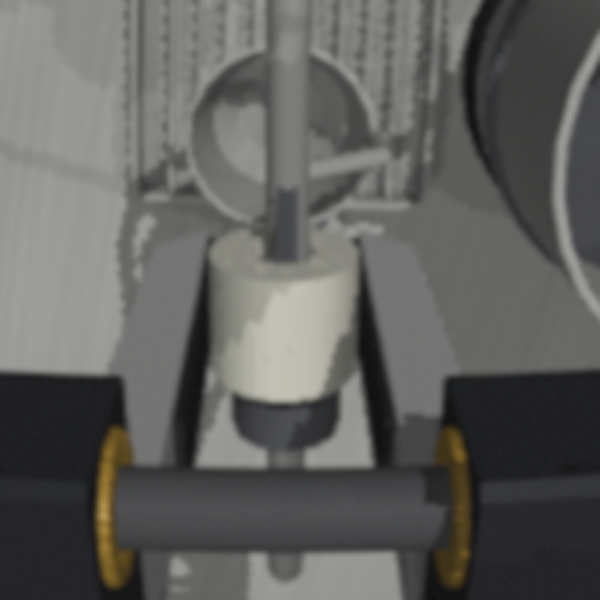

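Emit:
arm_command --targets '[{"dx": 0.01,"dy": -0.05,"dz": 0,"wx": 0,"wy": 0,"wz": 0,"fingers": 15},{"dx": 0.01,"dy": -0.05,"dz": 0,"wx": 0,"wy": 0,"wz": 0,"fingers": 15},{"dx": 0.01,"dy": -0.05,"dz": 0,"wx": 0,"wy": 0,"wz": 0,"fingers": 15},{"dx": 0.01,"dy": -0.05,"dz": 0,"wx": 0,"wy": 0,"wz": 0,"fingers": 15},{"dx": 0,"dy": 0,"dz": 0,"wx": 0,"wy": 0,"wz": 0,"fingers": 15},{"dx": 0,"dy": 0,"dz": 0,"wx": 0,"wy": 0,"wz": 0,"fingers": 15},{"dx": 0,"dy": 0,"dz": 0,"wx": 0,"wy": 0,"wz": 0,"fingers": 15},{"dx": 0,"dy": 0,"dz": 0,"wx": 0,"wy": 0,"wz": 0,"fingers": 15},{"dx": 0,"dy": 0,"dz": 0,"wx": 0,"wy": 0,"wz": 0,"fingers": 15},{"dx": 0,"dy": 0,"dz": 0,"wx": 0,"wy": 0,"wz": 0,"fingers": 15}]'

```text
time_s: 29.2
position: [542.2, -112.4, 221.8]
eef_rot: [-180.0, 0.0, 102.4]
contact_force: [-0.1, -0.9, -2.8]
gripper_width: 27.9
```

```bash
python3 look.py 24
python3 - <<'E'
from traj import *
s=state();R=np.array([[np.cos(f[2]),np.sin(f[2])],[-np.sin(f[2]),np.cos(f[2])]])
print('rail',R@(s['position'][:2]-f[:2]),s['position'])
E
```

```text
29.3 [ 542.3 -112.4  221.9] [-180.     0.   102.4] F [[-0.1, -0.9, -2.8], [-0.4, -1.2, -3.2], [-0.8, -1.0, -2.8]] M [[-0.23, -0.1, -0.04], [-0.25, -0.12, 0.02], [-0.24, -0.1, 0.01]] 27.998217774601624
rail [ -70.86218108 -152.1990677 ] [ 542.25105357 -112.32299874  221.95000211]
```

View pics/w24.png

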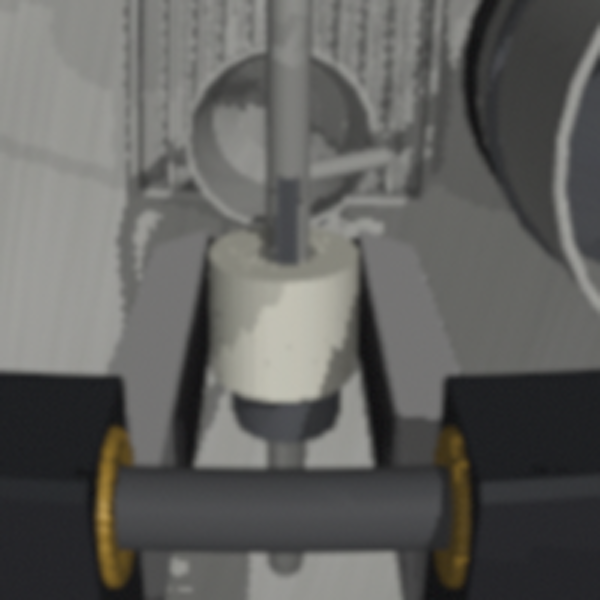

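Emit:
arm_command --targets '[{"dx": 0.01,"dy": -0.05,"dz": 0,"wx": 0,"wy": 0,"wz": 0,"fingers": 15},{"dx": 0,"dy": 0,"dz": 0,"wx": 0,"wy": 0,"wz": 0,"fingers": 15},{"dx": 0.01,"dy": -0.05,"dz": 0,"wx": 0,"wy": 0,"wz": 0,"fingers": 15},{"dx": 0,"dy": 0,"dz": 0,"wx": 0,"wy": 0,"wz": 0,"fingers": 15},{"dx": 0,"dy": 0,"dz": 0,"wx": 0,"wy": 0,"wz": 0,"fingers": 15},{"dx": 0,"dy": 0,"dz": 0,"wx": 0,"wy": 0,"wz": 0,"fingers": 15},{"dx": 0,"dy": 0,"dz": 0,"wx": 0,"wy": 0,"wz": 0,"fingers": 15},{"dx": 0,"dy": 0,"dz": 0,"wx": 0,"wy": 0,"wz": 0,"fingers": 15},{"dx": 0,"dy": 0,"dz": 0,"wx": 0,"wy": 0,"wz": 0,"fingers": 15},{"dx": 0,"dy": 0,"dz": 0,"wx": 0,"wy": 0,"wz": 0,"fingers": 15}]'

```text
time_s: 30.18
position: [542.5, -113.1, 222.0]
eef_rot: [180.0, 0.0, 102.4]
contact_force: [-0.4, -0.9, -2.7]
gripper_width: 27.9
```

```bash
python3 look.py 25
python3 - <<'E'
from traj import *
s=state();R=np.array([[np.cos(f[2]),np.sin(f[2])],[-np.sin(f[2]),np.cos(f[2])]])
print('rail',R@(s['position'][:2]-f[:2]),s['position'])
E
```

```text
30.2833 [ 542.5 -113.1  222. ] [180.    0.  102.4] F [[-0.4, -0.9, -2.7], [0.0, 0.2, -2.5], [0.3, -0.6, -3.2]] M [[-0.15, -0.08, -0.01], [-0.04, -0.12, 0.02], [-0.02, -0.07, -0.04]] 28.125878088558917
rail [ -70.78119639 -153.06171742] [ 542.513747   -113.14865921  221.97365503]
```

Emit:
arm_command --targets '[{"dx": 0.01,"dy": -0.05,"dz": 0,"wx": 0,"wy": 0,"wz": 0,"fingers": 15},{"dx": 0,"dy": 0,"dz": 0,"wx": 0,"wy": 0,"wz": 0,"fingers": 15},{"dx": 0.01,"dy": -0.05,"dz": 0,"wx": 0,"wy": 0,"wz": 0,"fingers": 15},{"dx": 0,"dy": 0,"dz": 0,"wx": 0,"wy": 0,"wz": 0,"fingers": 15},{"dx": 0,"dy": 0,"dz": 0,"wx": 0,"wy": 0,"wz": 0,"fingers": 15},{"dx": 0,"dy": 0,"dz": 0,"wx": 0,"wy": 0,"wz": 0,"fingers": 15},{"dx": 0,"dy": 0,"dz": 0,"wx": 0,"wy": 0,"wz": 0,"fingers": 15},{"dx": 0,"dy": 0,"dz": 0,"wx": 0,"wy": 0,"wz": 0,"fingers": 15},{"dx": 0,"dy": 0,"dz": 0,"wx": 0,"wy": 0,"wz": 0,"fingers": 15},{"dx": 0,"dy": 0,"dz": 0,"wx": 0,"wy": 0,"wz": 0,"fingers": 15}]'

```text
time_s: 31.17
position: [542.7, -114.1, 222.0]
eef_rot: [180.0, 0.0, 102.4]
contact_force: [-0.2, 1.3, -3.0]
gripper_width: 28.4
```

```bash
python3 look.py 26
python3 - <<'E'
from traj import *
s=state();R=np.array([[np.cos(f[2]),np.sin(f[2])],[-np.sin(f[2]),np.cos(f[2])]])
print('rail',R@(s['position'][:2]-f[:2]),s['position'])
E
```

```text
31.2667 [ 542.7 -114.1  222. ] [180.    0.  102.4] F [[-0.2, 1.3, -3.0], [-0.5, 0.4, -2.4], [0.9, -0.3, -3.1]] M [[-0.07, -0.08, 0.01], [-0.03, -0.11, -0.02], [-0.05, -0.09, -0.01]] 27.84823081878992
rail [ -70.82085185 -154.0513224 ] [ 542.68557803 -114.12403846  221.97594186]
```

View pics/w26.png

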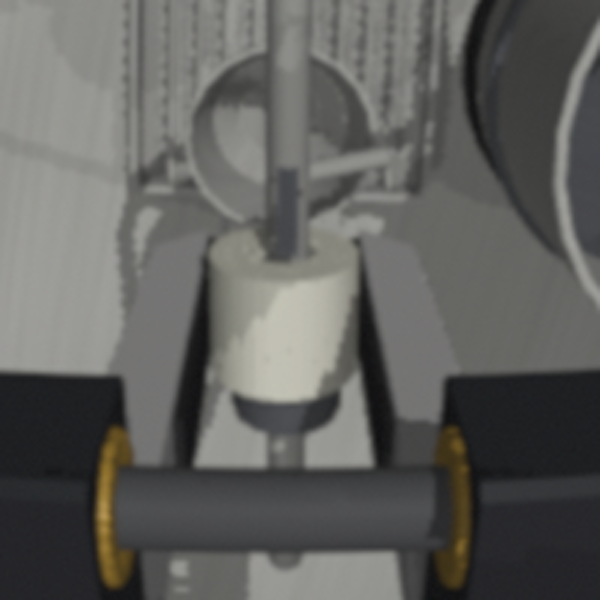

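Emit:
arm_command --targets '[{"dx": 0.01,"dy": -0.05,"dz": 0,"wx": 0,"wy": 0,"wz": 0,"fingers": 15},{"dx": 0,"dy": 0,"dz": 0,"wx": 0,"wy": 0,"wz": 0,"fingers": 15},{"dx": 0.01,"dy": -0.05,"dz": 0,"wx": 0,"wy": 0,"wz": 0,"fingers": 15},{"dx": 0,"dy": 0,"dz": 0,"wx": 0,"wy": 0,"wz": 0,"fingers": 15},{"dx": 0,"dy": 0,"dz": 0,"wx": 0,"wy": 0,"wz": 0,"fingers": 15},{"dx": 0,"dy": 0,"dz": 0,"wx": 0,"wy": 0,"wz": 0,"fingers": 15},{"dx": 0,"dy": 0,"dz": 0,"wx": 0,"wy": 0,"wz": 0,"fingers": 15},{"dx": 0,"dy": 0,"dz": 0,"wx": 0,"wy": 0,"wz": 0,"fingers": 15},{"dx": 0,"dy": 0,"dz": 0,"wx": 0,"wy": 0,"wz": 0,"fingers": 15},{"dx": 0,"dy": 0,"dz": 0,"wx": 0,"wy": 0,"wz": 0,"fingers": 15}]'

```text
time_s: 32.15
position: [542.7, -114.6, 221.9]
eef_rot: [-180.0, -0.1, 102.4]
contact_force: [-0.3, 4.0, -1.6]
gripper_width: 27.9
```

```bash
python3 look.py 27
python3 - <<'E'
from traj import *
s=state();R=np.array([[np.cos(f[2]),np.sin(f[2])],[-np.sin(f[2]),np.cos(f[2])]])
print('rail',R@(s['position'][:2]-f[:2]),s['position'])
E
```

```text
32.25 [ 542.8 -114.6  222. ] [ 1.800e+02 -1.000e-01  1.024e+02] F [[-0.3, 4.0, -1.6], [-1.6, 3.1, -1.5], [0.6, 3.6, -1.4]] M [[0.62, 0.01, -0.02], [0.64, 0.02, -0.0], [0.73, -0.01, -0.02]] 27.675093718985032
rail [ -70.83641792 -154.54693201] [ 542.77582935 -114.61160988  221.96319676]
```

View pics/w27.png

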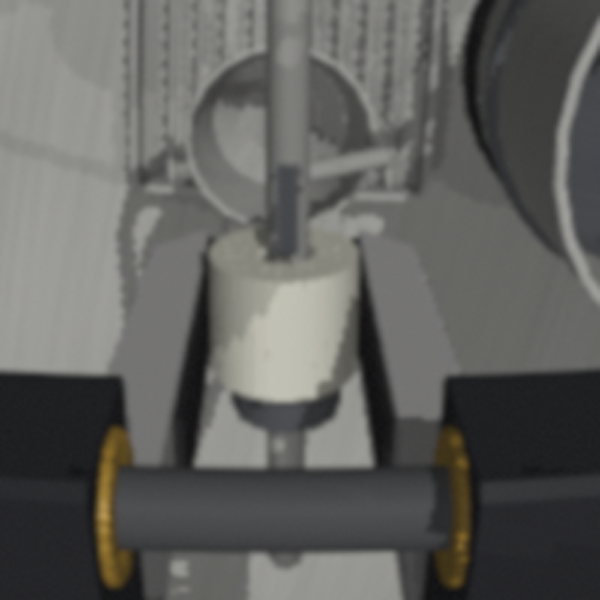

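Emit:
arm_command --targets '[{"dx": 0,"dy": 0,"dz": -0.05,"wx": 0,"wy": 0,"wz": 0,"fingers": 15},{"dx": 0,"dy": 0,"dz": -0.05,"wx": 0,"wy": 0,"wz": 0,"fingers": 15},{"dx": 0,"dy": 0,"dz": -0.05,"wx": 0,"wy": 0,"wz": 0,"fingers": 15},{"dx": 0,"dy": 0,"dz": -0.05,"wx": 0,"wy": 0,"wz": 0,"fingers": 15},{"dx": 0,"dy": 0,"dz": -0.04,"wx": 0,"wy": 0,"wz": 0,"fingers": 15},{"dx": 0,"dy": 0,"dz": -0.04,"wx": 0,"wy": 0,"wz": 0,"fingers": 15},{"dx": 0,"dy": 0,"dz": 0,"wx": 0,"wy": 0,"wz": 0,"fingers": 15},{"dx": 0,"dy": 0,"dz": 0,"wx": 0,"wy": 0,"wz": 0,"fingers": 15},{"dx": 0,"dy": 0,"dz": 0,"wx": 0,"wy": 0,"wz": 0,"fingers": 15},{"dx": 0,"dy": 0,"dz": 0,"wx": 0,"wy": 0,"wz": 0,"fingers": 15}]'

```text
time_s: 33.13
position: [542.8, -114.6, 219.3]
eef_rot: [180.0, -0.0, 102.4]
contact_force: [-0.3, 4.4, -0.1]
gripper_width: 28.0
```

```bash
python3 look.py 28
```

```text
33.2333 [ 542.8 -114.6  219.3] [180.   -0.  102.4] F [[-0.3, 4.4, -0.1], [-0.6, 5.6, -0.3], [-2.2, 5.1, -0.2]] M [[0.81, 0.08, -0.04], [0.89, 0.09, 0.02], [0.87, 0.06, -0.05]] 28.17491019997445
```

View pics/w28.png

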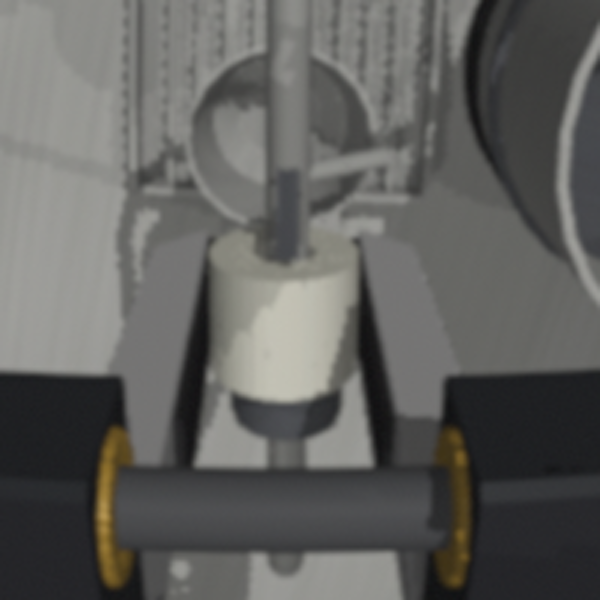

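Emit:
arm_command --targets '[{"dx": 0,"dy": 0.03,"dz": 0,"wx": 0,"wy": 0,"wz": 0,"fingers": 15},{"dx": 0,"dy": 0,"dz": 0,"wx": 0,"wy": 0,"wz": 0,"fingers": 15},{"dx": 0,"dy": 0,"dz": 0,"wx": 0,"wy": 0,"wz": 0,"fingers": 30},{"dx": 0,"dy": 0,"dz": 0,"wx": 0,"wy": 0,"wz": 0,"fingers": 31},{"dx": 0,"dy": 0,"dz": 0,"wx": 0,"wy": 0,"wz": 0,"fingers": 33},{"dx": 0,"dy": 0,"dz": 0,"wx": 0,"wy": 0,"wz": 0,"fingers": 36},{"dx": 0,"dy": 0,"dz": 0,"wx": 0,"wy": 0,"wz": 0,"fingers": 40},{"dx": 0,"dy": 0,"dz": 0,"wx": 0,"wy": 0,"wz": 0,"fingers": 45},{"dx": 0,"dy": 0,"dz": 0,"wx": 0,"wy": 0,"wz": 0,"fingers": 50},{"dx": 0,"dy": 0,"dz": 0,"wx": 0,"wy": 0,"wz": 0,"fingers": 55}]'

```text
time_s: 34.12
position: [543.0, -115.1, 219.2]
eef_rot: [180.0, 0.0, 102.4]
contact_force: [0.0, -0.1, 0.2]
gripper_width: 49.9
```

```bash
python3 look.py 29
```

```text
34.2167 [ 542.9 -115.   219.2] [180.    0.  102.4] F [[0.0, -0.1, 0.2], [0.2, -0.1, -0.8], [-0.5, -0.0, 1.0]] M [[-0.02, -0.12, 0.01], [-0.02, -0.1, -0.0], [-0.07, -0.09, 0.01]] 51.48711436129828
```

View pics/w29.png

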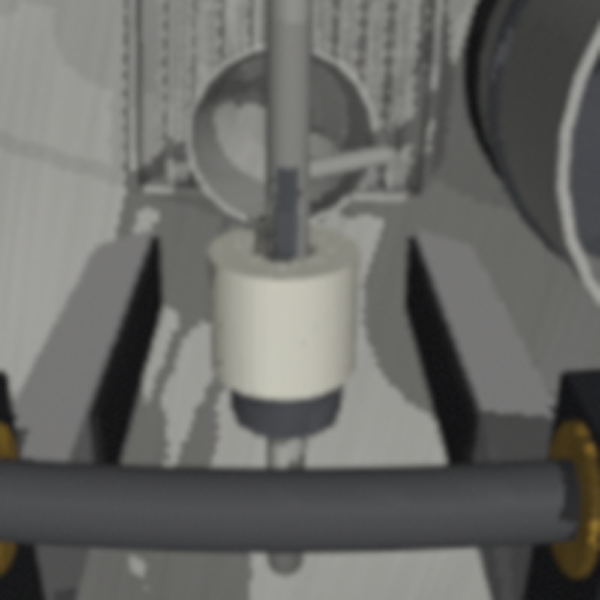

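Emit:
arm_command --targets '[{"dx": 0,"dy": 0,"dz": 0.4,"wx": 0,"wy": 0,"wz": 0,"fingers": 60},{"dx": 0,"dy": 0,"dz": 0.8,"wx": 0,"wy": 0,"wz": 0,"fingers": 60},{"dx": 0,"dy": 0,"dz": 1.2,"wx": 0,"wy": 0,"wz": 0,"fingers": 60},{"dx": 0,"dy": 0,"dz": 1.5,"wx": 0,"wy": 0,"wz": 0,"fingers": 60},{"dx": 0,"dy": 0,"dz": 1.5,"wx": 0,"wy": 0,"wz": 0,"fingers": 60},{"dx": 0,"dy": 0.3,"dz": 1.5,"wx": 0,"wy": 0,"wz": 0,"fingers": 60},{"dx": 0,"dy": 0,"dz": 1.5,"wx": 0,"wy": 0,"wz": 0,"fingers": 60},{"dx": 0,"dy": 0,"dz": 1,"wx": 0,"wy": 0,"wz": 0,"fingers": 60},{"dx": 0,"dy": 0,"dz": 0.5,"wx": 0,"wy": 0,"wz": 0,"fingers": 60},{"dx": 0,"dy": 0,"dz": 0,"wx": 0,"wy": 0,"wz": 0,"fingers": 60}]'

```text
time_s: 35.1
position: [543.5, -112.1, 319.7]
eef_rot: [179.9, 0.1, 102.4]
contact_force: [-0.4, -0.2, -0.3]
gripper_width: 56.4
```

```bash
python3 look.py 30
python3 - <<'E'
from h import *
import pickle
p=pickle.load(open('w30.pkl','rb'));a=p['pixels'];
cv2.imwrite('pics/w30b.png',cv2.resize(a[130:330,230:410,::-1],None,fx=3,fy=3,interpolation=cv2.INTER_CUBIC))
p=grab_frame('side');save('side30',p)
cv2.imwrite('pics/side30z.png',cv2.resize(p['pixels'][110:270,220:380,::-1],None,fx=3.7,fy=3.7,interpolation=cv2.INTER_CUBIC))
E
```

```text
35.2 [ 542.7 -111.8  317.8] [-180.    -0.   102.4] F [[-0.4, -0.2, -0.3], [-0.1, 0.6, -1.0], [-0.3, 0.3, -0.8]] M [[-0.07, -0.11, -0.04], [0.0, -0.06, -0.06], [0.0, -0.14, 0.03]] 56.638279216070764
```

View pics/w30b.png

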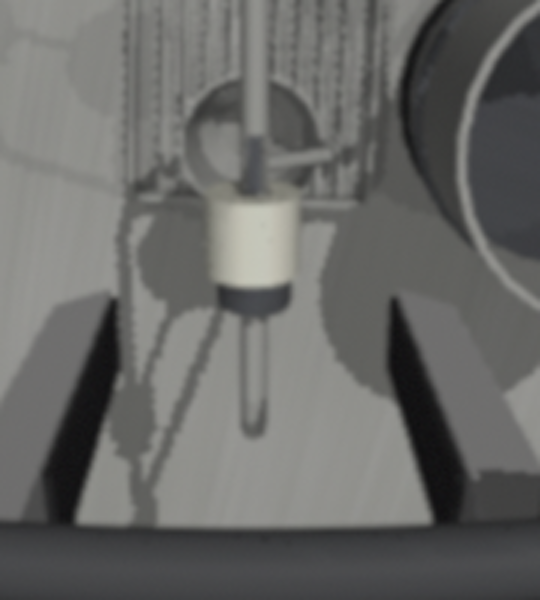

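View pics/side30z.png

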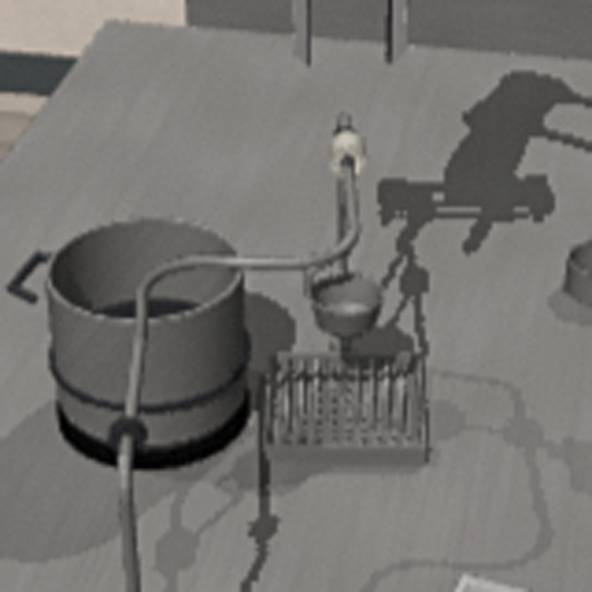

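Emit:
arm_command --targets '[{"dx": 0,"dy": 0,"dz": 0,"wx": 0,"wy": 0,"wz": 0,"fingers": 60},{"dx": 0,"dy": 0,"dz": 0,"wx": 0,"wy": 0,"wz": 0,"fingers": 60},{"dx": 0,"dy": 0,"dz": 0,"wx": 0,"wy": 0,"wz": 0,"fingers": 60},{"dx": 0,"dy": 0,"dz": 0,"wx": 0,"wy": 0,"wz": 0,"fingers": 60},{"dx": 0,"dy": 0,"dz": 0,"wx": 0,"wy": 0,"wz": 0,"fingers": 60},{"dx": 0,"dy": 0,"dz": 0,"wx": 0,"wy": 0,"wz": 0,"fingers": 60},{"dx": 0,"dy": 0,"dz": 0,"wx": 0,"wy": 0,"wz": 0,"fingers": 60},{"dx": 0,"dy": 0,"dz": 0,"wx": 0,"wy": 0,"wz": 0,"fingers": 60},{"dx": 0,"dy": 0,"dz": 0,"wx": 0,"wy": 0,"wz": 0,"fingers": 60},{"dx": 0,"dy": 0,"dz": 0,"wx": 0,"wy": 0,"wz": 0,"fingers": 60}]'

```text
time_s: 36.13
position: [542.9, -111.9, 318.2]
eef_rot: [180.0, 0.0, 102.4]
contact_force: [0.7, -0.7, -0.1]
gripper_width: 56.1
```

Run:
```python
from h import *
a=cv2.imread('pics/side30.png').astype(int)
ims=[]
for i in range(6):
    p=grab_frame('side');ims.append(p['pixels'][:,:,::-1].astype(int))
r=(slice(140,240),slice(290,340))
for m in [a]+ims: print(round(np.abs(m[r]-ims[-1][r]).mean(),2),np.abs(m[r]-ims[-1][r]).max())
p=grab_frame('wrist');save('w31',p)
b=cv2.imread('pics/w30b.png')
cv2.imwrite('pics/w31b.png',cv2.resize(p['pixels'][130:250,250:370,::-1],None,fx=5,fy=5,interpolation=cv2.INTER_CUBIC))
t=grab_frame('top');save('top31',t);print(state()['time_s'])
```

```text
1.32 40
1.26 7
1.3 40
1.27 6
1.28 7
1.29 6
0.0 0
36.5333
```

View pics/w31b.png

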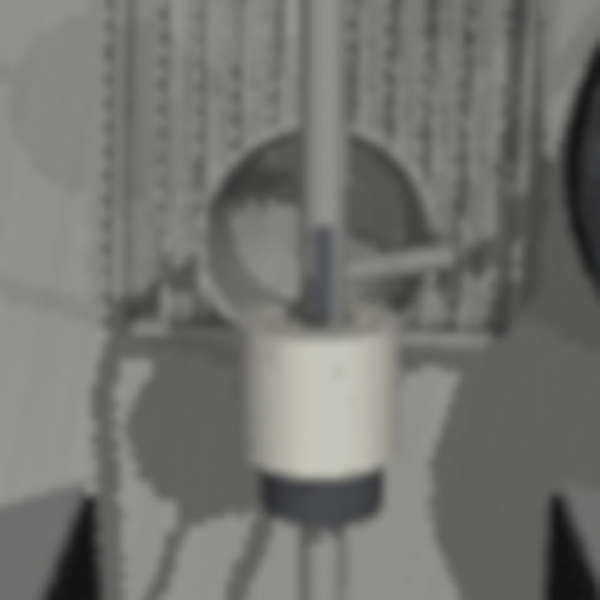

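View pics/top31.png

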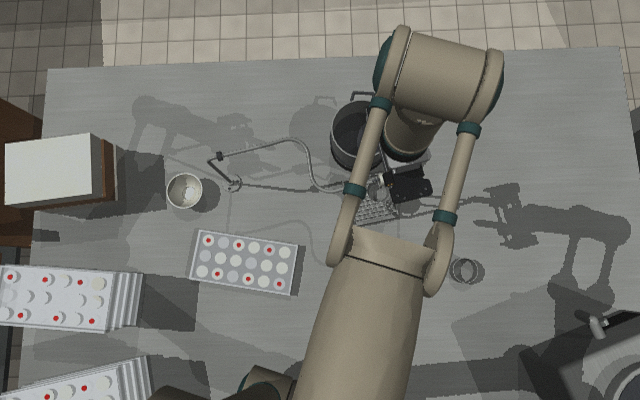

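```bash
python3 -c "
from bench import hand_in
print(hand_in())"
```

```text
the job is handed in; nothing more can be done
None
```

The ring is home against the end stop with the catch up behind it, and the ladle hangs free and still over the drip tray. I handed the job in at about 36.5 s of the 72 s allowed.

I gripped the ring at 7 N and lifted it 2 to 3 mm, so its bore ran nearly clear of the bar. I then took it round both bends and over the catch in short steps, checking the wrist force and camera at each step. At the stop I lowered it back onto the bar, opened the fingers and raised the gripper clear.

**Force:** Sideways readings stayed within about 1.5 N through both bends. They reached about 4–5 N against the stop, well under the 15 N limit. I only have readings at the end of each move, so a brief peak within a move would not show.

**Catch and stop:** The upward push from the catch vanished about 2 mm before the ring met the stop. The last close picture shows no gap at the stop and the catch's full 16 mm length exposed behind the ring.

**Ladle:** Six side-camera frames, taken over about 0.3 s starting a second after the gripper was clear, show no motion.

**Other things:** The mould, dish and cutter are where they started. The ladle stayed well clear of the kettle in every picture.

**Disagreement:** The stop was felt at rail y = -154.5 mm by my camera fit, against the stated -153 mm. That is within the calibration error.

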